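# Clear, zero and lock the bench scale

### The arm

A 6-joint arm with a two-finger parallel gripper is mounted at the origin on the work surface. World frame = base frame: x ahead of the robot, y to its left, z up, the work surface at z = 0. Lengths are in m, angles in rad, forces in N, time in s.
With the tool pointing down it reaches from about 0.35 to 0.775 m from the base axis. Payload 7.3 kg.
Tool frame: the origin (TCP) lies on the mounting face of the last link; the fingertips stand 178 mm ahead of it and the grasp point (between the pads) lies 159 mm ahead of it; z points along the fingers, y is the line along which they close (so a half turn about z gives the same grasp; the last joint's range is limited). The gripper opens to 92 mm and grips with 3 to 60 N. Pads are 19 mm wide; open, the fingers measure 130 mm over their backs; the gripper's body (75 mm by 190 mm) begins 47 mm behind the grasp point.
Start: joints at [1.159, 0.342, 1.524, -0, 1.275, -0.146], TCP at [0.138, 0.507, 0.405] pointing down, gripper open.
Joint ranges: [-2.53, 2.53], [-0.77, 2.02], [0.04, 2.7], [-1, 4.14], [0.28, 2.66], [-3.11, 3.11]. Speed limits (rad/s): [2.57, 2.57, 3.14, 3.14, 3.14, 3.14].

### API

Orientations are given as a 3x3 rotation matrix whose columns are the frame's x, y, z axes.
In Python, from cell import state, cams, r gives the robot as it stands. The module is installed in compiled form; this text tells all that it offers.
- The arm moves only by the tool jog_arm, never from a script. Its argument "targets" is a list that holds one entry, the list of rows, each a list of 5 numbers: the shift along the tool's x, y, z in units of 50 cm (1.0 is 50 cm), then the turn about the tool's z in units of pi rad (1.0 is pi rad), then the opening, from -1 (shut) to 1 (fully open). A call has 1 to 5 rows; each row is the pose to reach, as a shift and turn from the pose commanded when the call began, along the tool's axes at that moment, turning the shorter way round; what a row does not reach only later rows make up. A row lasts 1/12 s, in which the tool goes at most 41.7 mm and 7.16 degrees, less where a joint would pass 70% of its speed; a pose out of reach is approached as far as the arm can. A call with a number of a shift or a turn outside -1 to 1 is refused whole. A call with a gripper value outside its range is refused whole. The fingers move at their own pace and stop on an object; "squeeze" is the grip in N (left out, the last holds). Time passes only in rows, so rows that repeat a pose let the fingers close. It gives the time, the measured TCP pose, the force, the opening and the grip force at its end, in the units of the state.
- state(): the state, without advancing time (a new reading comes with each control period).
- cams.snapshot(name): name is "scene" or "top" or "wrist"; returns a dict with "pixels" (480x640x3 uint8, red, green, blue), "fovy" (degrees; the focal length in pixels is half the picture's height over the tangent of half this angle, whatever the lens; pixels are square), "cx", "cy" (the principal point, pixels), "world_to_cam" (4x4, takes a point from world to camera coordinates). Camera axes: x right, y down, z forward; pixel columns grow to the right and rows downward; lengths in m; the calibration is good to about 2 mm. A picture is of the moment at which its call begins. There is no depth.
- r.job_done(): hands the job in; it is judged then, once.
The state is a dict: "clock": time; "joint_positions": joint angles; "qd": joint speeds; "joint_efforts": joint torques, N m; "eef_pos": TCP position; "tool_rot": TCP orientation; "contact_force": force on the tool from outside, world axes, zero at the start; "torque": the same for the moment, N m; "grip_width": finger opening in m; "grip_force": force on a finger pad.
Only numpy, scipy, OpenCV 4.12 (cv2) and the standard library are available. Lean on these libraries where they do the work, as an engineer would, in place of code of your own. Each camera call takes 0.05 s, during which the arm holds its last target. There are 200 camera calls.

### The job

The check of the repair bench's scale is finished. Take the check weights off the pan and put each one upright in its own fitting pocket in the wooden weight case; once the pan is empty, take the stylus from its stand and use its tip to push the recessed zero button fully down, then swing the lock bar across the pan until its free end is fully home at the stop. Leave the stylus standing fully down in its stand and the button sprung back, and do not disturb the phone or the flux bottle.

Things in the scene. Friction and masses are not known exactly. Their poses are not given: they have to be found in the camera images.
- scale: Bench scale, fixed: white case 290 x 210 mm (x, y), 36 mm high, with a steel pan 200 x 200 mm, its top 45 mm above the bench. Origin: centre of the underside; +x from the front panel to the pan end, +z up. Panel at the -x end: display at +y, recessed button at -y. Beside the pan: the lock bar's pin at +y, a rubber stop post (74 mm high) at -y.
- pan (a point): Centre of the pan's top face (40 mm to +x of the scale's origin).
- zero_button (a joint): Zero button: a black spring plunger 10.4 mm across in a round hole 14 mm across in the panel, its top 6 mm below the panel's face. Value = how far it is pushed down in m: 0 at rest, 0.004 fully down; takes about 1 N to start, 4 N fully down; springs back.
- button_top (a point): Centre of the zero button's top face (moves with the button), 30 mm above the bench at rest.
- lock_bar (a joint): Lock bar: level aluminium bar 16 mm wide, 14 mm thick (55 to 69 mm above the bench), swinging on an upright pin 205 mm from its free end. Value in rad: 0 = swung out beside the panel, growing counter-clockwise seen from above, ends at 1.83 with the bar straight across the pan (along the scale's -y), its end at the stop post. Friction 0.06 N m; stays where left.
- bar_pin (a point): Axis of the lock bar's pin, at the bar's mid-height.
- bar_end (a point): Middle of the lock bar's free end, at mid-height.
- stand: Grey stylus stand, fixed, a block 46 x 46 mm and 60 mm high with an upright hole 14 mm across and 56 mm deep in the middle of its top. Origin: centre of the underside, which lies 3 mm above the bench on the blue mat.
- stand_mouth (a point): Centre of the mouth of the stand's hole, on its top face.
- stylus: Stylus, 112 mm long, 45 g: round black handle 14 mm across, 62 mm long, with a 21 mm collar 6 mm high at its foot; below it a steel shaft 8 mm across, 50 mm long, its last 12 mm a 4 mm tip. Starts upright in the stand, collar on the stand's top. Origin: on the axis at the collar's underside; +z along the handle, tip 50 mm along -z.
- stylus_tip (a point): Point of the stylus' tip.
- weight1: The largest check weight (500 g): a brass disc 48 mm across and 34 mm high with a knob 12 mm across and 15 mm high on top. Origin: centre of its underside, +z up. Starts upright on the pan, or is absent.
- weight2: The second largest check weight (200 g): a brass disc 36 mm across and 23.5 mm high with a knob 12 mm across and 15 mm high on top. Origin: centre of its underside, +z up. Starts upright on the pan, or is absent.
- weight3: The middle check weight (100 g): a brass disc 29 mm across and 17 mm high with a knob 12 mm across and 15 mm high on top. Origin: centre of its underside, +z up. Starts upright on the pan, or is absent.
- weight4: The second smallest check weight (50 g): a brass disc 23 mm across and 11 mm high with a knob 12 mm across and 15 mm high on top. Origin: centre of its underside, +z up. Starts upright on the pan, or is absent.
- weight5: The smallest check weight (22 g): a brass disc 17 mm across and 8 mm high with a knob 10 mm across and 14 mm high on top. Origin: centre of its underside, +z up. Starts upright on the pan, or is absent.
- pocket1: Storage pocket of weight1: a grey block 60 x 60 x 18 mm in the wooden weight case, with a round blind pocket about 52 mm across and 7 mm deep in its top. Origin: centre of the block's underside, 8 mm above the bench; pocket floor 11 mm above the origin. It is the pocket that fits this weight snugly (4 mm wider than the disc).
- pocket2: Storage pocket of weight2: a grey block 60 x 60 x 18 mm in the wooden weight case, with a round blind pocket about 40 mm across and 7 mm deep in its top. Origin: centre of the block's underside, 8 mm above the bench; pocket floor 11 mm above the origin. It is the pocket that fits this weight snugly (4 mm wider than the disc).
- pocket3: Storage pocket of weight3: a grey block 60 x 60 x 18 mm in the wooden weight case, with a round blind pocket about 33 mm across and 7 mm deep in its top. Origin: centre of the block's underside, 8 mm above the bench; pocket floor 11 mm above the origin. It is the pocket that fits this weight snugly (4 mm wider than the disc).
- pocket4: Storage pocket of weight4: a grey block 60 x 60 x 18 mm in the wooden weight case, with a round blind pocket about 27 mm across and 7 mm deep in its top. Origin: centre of the block's underside, 8 mm above the bench; pocket floor 11 mm above the origin. It is the pocket that fits this weight snugly (4 mm wider than the disc).
- pocket5: Storage pocket of weight5: a grey block 60 x 60 x 18 mm in the wooden weight case, with a round blind pocket about 21 mm across and 7 mm deep in its top. Origin: centre of the block's underside, 8 mm above the bench; pocket floor 11 mm above the origin. It is the pocket that fits this weight snugly (4 mm wider than the disc).
- phone: Opened phone, 150 x 72 x 8 mm, lying on the blue mat; not to be disturbed. Origin: centre of the underside.
- flux_bottle: White bottle, 38 mm across, 95 mm high, standing on the bench; not to be disturbed. Origin: centre of the underside.

How it is judged:
On the way, in this order (a step that is already met when the one before it is completed fails the run):
1. all the weights are off the scale (horizontal distance between each of weight1, weight2, weight3, weight4, weight5 and pan above 0.15 m), for 0.2 s.
2. with the pan empty, the stylus' tip holds the zero button down (all of step 1 and value of joint zero_button above 0.003 m and horizontal distance between stylus_tip and button_top below 0.006 m and distance between stylus_tip and button_top below 0.008 m), for 0.1 s.
3. the lock bar is home at its stop (value of joint lock_bar above 1.77 rad), for 0.2 s.
At the end, for the whole second after the job is handed in: Every present weight rests upright (0.1 rad) in its own pocket (5 mm of centre, at most 2.5 mm off its floor); lock bar within 0.06 rad of its stop; button back up (under 1 mm); stylus at rest in its stand (6 mm of centre, collar within 5 mm of the top, 0.12 rad of upright) (horizontal distance between weight1 and pocket1 below 0.005 m and z of weight1 in the frame of pocket1 below 0.0135 m and angle between each of weight1, weight2, weight3, weight4, weight5's own z axis and vertical below 0.1 rad and linear speed of each of weight1, weight2, weight3, weight4, weight5, stylus below 0.02 m/s and horizontal distance between weight2 and pocket2 below 0.005 m and z of weight2 in the frame of pocket2 below 0.0135 m and horizontal distance between weight3 and pocket3 below 0.005 m and z of weight3 in the frame of pocket3 below 0.0135 m and horizontal distance between weight4 and pocket4 below 0.005 m and z of weight4 in the frame of pocket4 below 0.0135 m and horizontal distance between weight5 and pocket5 below 0.005 m and z of weight5 in the frame of pocket5 below 0.0135 m and value of joint lock_bar above 1.77 rad and value of joint zero_button below 0.001 m and horizontal distance between stylus and stand_mouth below 0.006 m and z of stylus in the frame of stand_mouth below 0.005 m and angle between stylus's own z axis and vertical below 0.12 rad); the robot touches nothing.
It fails at once if the phone is moved more than 20 mm (distance of phone from where it was at the start of the episode above 0.02 m).
It fails at once if the flux bottle is moved more than 20 mm or tipped (distance of flux_bottle from where it was at the start of the episode above 0.02 m or angle between flux_bottle's own z axis and vertical above 0.3 rad).
Of weight1, weight2, weight3, weight4, weight5 only 3 to 5 are there at a start; the rules pass over those that are not, and their reading is None.
At some moment in a run one of weight1, weight2, weight3, weight4, weight5 may be knocked a few centimetres aside while the robot is not near it.
It also fails if it takes over 210 s, if anything falls off the work surface, if the arm or the gripper's body presses on something with over 40 N, if the wrist force passes 120 N, or if a joint passes its speed limit or range.

## Working session

There is one attempt and no reset: what is moved stays moved. The work goes in short steps, Python scripts to look and compute and a tool call to move; the robot and the scene stay as the last step left them, time stands still between calls to the robot, and variables do not carry over. Pictures are saved under pics/ and viewed, at most 14 in all, crops included, and the job is handed in when it is done.

Besides the shell and the picture viewer there is one more tool, called after "Call:" as a command line: name --argument value ..., lists and objects as JSON in quotes. jog_arm: Moves the arm, as the interface text tells. Shifts and turns lie within -1 to 1; 1 stands for 50 cm of shift or pi rad of turn. Its arguments: {"type":"object","properties":{"targets":{"type":"array"},"squeeze":{"type":"number"}},"required":["targets"]}

```bash
mkdir -p pics; cat > h.py <<'E'
import numpy as np, cv2
from cell import state, cams, r
def snap(n,f=None):
    s=cams.snapshot(n)
    if f: cv2.imwrite('pics/'+f,s['pixels'][:,:,::-1])
    return s
def foc(s): return 240/np.tan(np.radians(s['fovy'])/2)
def ray(s,u,v,z):
    f=foc(s);M=s['world_to_cam'];R=M[:3,:3];c=-R.T@M[:3,3]
    d=R.T@np.array([(u-s['cx'])/f,(v-s['cy'])/f,1]);return c+d*(z-c[2])/d[2]
def proj(s,p):
    q=s['world_to_cam']@np.r_[p,1];f=foc(s);return q[0]/q[2]*f+s['cx'],q[1]/q[2]*f+s['cy']
def cam(s): M=s['world_to_cam'];return -M[:3,:3].T@M[:3,3]
def st():
    x=state();R=np.array(x['tool_rot']);np.set_printoptions(precision=4,suppress=True)
    print(x['clock'],np.array(x['eef_pos']),'\n',R,x['contact_force'],x['grip_width'],x['grip_force'],np.array(x['joint_positions']))
    return x,R
E
python3 - <<'E'
from h import *
st()
for n in ['top','scene','wrist']:
    s=snap(n,n+'0.png');print(n,s['fovy'],s['cx'],s['cy'],cam(s));print(s['world_to_cam'])
E
```

```text
0.0 [0.1378 0.5064 0.404 ] 
 [[-0.9649  0.2627 -0.0006]
 [ 0.2627  0.9649 -0.0014]
 [ 0.0002 -0.0016 -1.    ]] [-0.3836  0.2802 -0.0223] 0.09178903642776519 0.0 [ 1.159   0.3427  1.525   0.      1.2754 -0.146 ]
top 45.88698701145048 328.2867021428668 233.96102270724742 [0.4779 0.0186 1.3665]
[[ 0.0089 -0.9999  0.0107 -0.0002]
 [-0.9951 -0.0099 -0.0988  0.6107]
 [ 0.0989 -0.0097 -0.9951  1.3127]
 [ 0.      0.      0.      1.    ]]
scene 51.819658061932714 315.0337158875194 237.0695420329153 [ 1.2978 -0.2349  0.6972]
[[ 0.3369  0.9415  0.0056 -0.2199]
 [ 0.6017 -0.2107 -0.7704 -0.2933]
 [-0.7242  0.2629 -0.6375  1.4461]
 [ 0.      0.      0.      1.    ]]
wrist 67.9975076697186 319.1352165079287 242.29130268915495 [0.0687 0.5243 0.384 ]
[[ 0.262   0.9651 -0.0018 -0.5233]
 [ 0.9289 -0.2516  0.2717 -0.0362]
 [ 0.2617 -0.0728 -0.9624  0.3897]
 [ 0.      0.      0.      1.    ]]
```

View pics/top0.png

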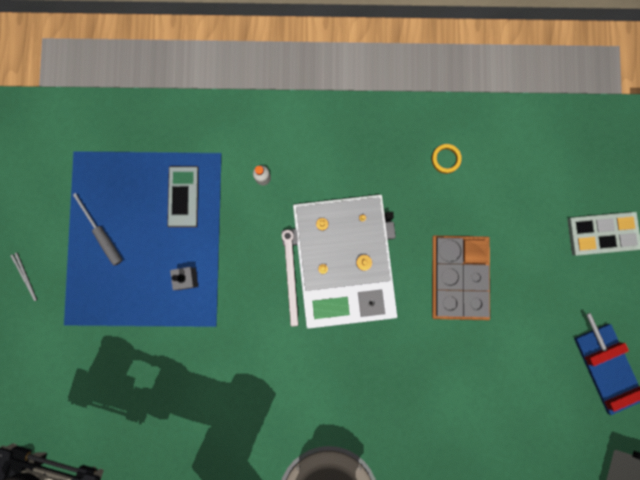

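View pics/scene0.png

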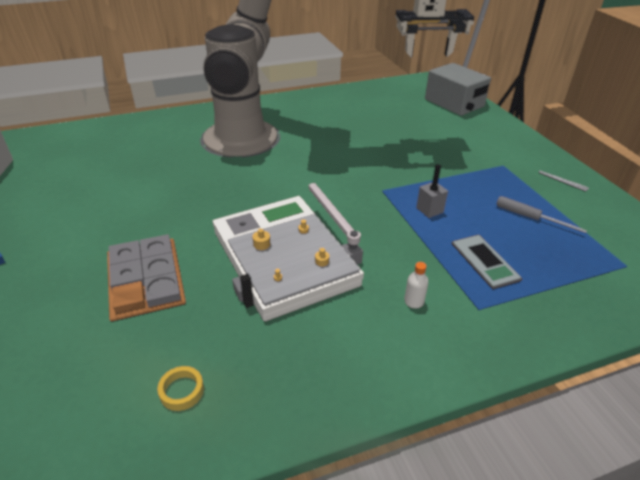

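The top view shows four weights on the pan at (322,224), (363,217), (323,268) and (364,262), with the button at (371,302). The bar runs from its pin at (288,236) to (294,325), the stop is at (389,217) and the stand is at (182,277). The case covers (433–491, 236–319) with five pockets and one orange block, and the bottle is at (261,173).

```bash
python3 - <<'E'
from h import *
s=snap('top')
for n,u,v,z in [('wA',322,224,.07),('wB',363,217,.07),('wC',323,268,.07),('wD',364,262,.07),('btn',371,302,.036),('pin',288,236,.07),('barend',294,325,.062),('stand',182,279,.063),('case c',462,278,.026),('case tl',433,236,.02),('case br',491,319,.02),('bottle',261,173,.09),('phone',183,197,.01),('pan tl',293,205,.045),('pan tr',381,195,.045),('case fbr',396,319,.036),('fbl',307,327,.036)]:
    print(n,ray(s,u,v,z).round(4))
E
```

```text
wA [0.6296 0.0206 0.07  ]
wB [ 0.6468 -0.0738  0.07  ]
wC [0.5285 0.0173 0.07  ]
wD [ 0.543  -0.0764  0.07  ]
btn [ 0.4516 -0.0955  0.036 ]
pin [0.6011 0.0984 0.07  ]
barend [0.3986 0.082  0.062 ]
stand [0.5006 0.3394 0.063 ]
case c [ 0.5096 -0.3115  0.026 ]
case tl [ 0.6093 -0.245   0.02  ]
case br [ 0.4139 -0.3802  0.02  ]
bottle [0.7431 0.1611 0.09  ]
phone [0.6988 0.3568 0.01  ]
pan tl [0.6768 0.0893 0.045 ]
pan tr [ 0.7029 -0.118   0.045 ]
case fbr [ 0.4128 -0.1537  0.036 ]
fbl [0.3927 0.053  0.036 ]
```

Call:
jog_arm --targets '[[[-0.26,-0.21,0,0,1],[-0.26,-0.21,0,0,1],[-0.26,-0.21,0,0,1],[-0.26,-0.21,0,0,1],[-0.26,-0.21,0,0,1]]]'

```text
clock: 0.62
eef_pos: [0.2387, 0.3669, 0.4046]
tool_rot: [[-0.964, 0.268, 0.001], [0.268, 0.964, -0.003], [-0.002, -0.002, -1.0]]
contact_force: [-0.3, 0.6, 0.8]
grip_width: 0.092
grip_force: 0.0
```

Call:
jog_arm --targets '[[[-0.26,-0.21,0,0,1],[-0.26,-0.21,0,0,1],[-0.26,-0.21,0,0,1],[-0.26,-0.21,0,0,1],[-0.26,-0.21,0,0,1]]]'

```text
clock: 1.03
eef_pos: [0.337, 0.2312, 0.4048]
tool_rot: [[-0.963, 0.269, 0.002], [0.269, 0.963, -0.002], [-0.002, -0.001, -1.0]]
contact_force: [0.5, 0.3, -0.4]
grip_width: 0.0915
grip_force: 0.0
```

Call:
jog_arm --targets '[[[-0.26,-0.21,0,0,1],[-0.26,-0.21,0,0,1],[-0.26,-0.21,0,0,1],[-0.26,-0.21,0,0,1],[-0.26,-0.21,0,0,1]]]'

```text
clock: 1.45
eef_pos: [0.4347, 0.096, 0.4046]
tool_rot: [[-0.963, 0.268, 0.002], [0.268, 0.963, -0.002], [-0.003, -0.001, -1.0]]
contact_force: [0.0, 0.3, 0.0]
grip_width: 0.092
grip_force: 0.0
```

Call:
jog_arm --targets '[[[-0.26,-0.21,0,0,1],[-0.26,-0.21,0,0,1],[-0.26,-0.21,0,0,1],[-0.26,-0.21,0,0,1],[-0.26,-0.21,0,0,1]]]'

```text
clock: 1.87
eef_pos: [0.5324, -0.0394, 0.404]
tool_rot: [[-0.964, 0.267, 0.002], [0.267, 0.964, -0.002], [-0.002, -0.001, -1.0]]
contact_force: [-0.8, -0.2, -0.1]
grip_width: 0.092
grip_force: 0.0
```

Call:
jog_arm --targets '[[[0,0,0,-0.12,1],[0,0,0,-0.12,1],[0,0,0,-0.12,1],[0,0,0,-0.12,1],[0,0,0,-0.12,1]]]'

```text
clock: 2.28
eef_pos: [0.5293, -0.0344, 0.4045]
tool_rot: [[-0.994, -0.108, -0.0], [-0.108, 0.994, 0.0], [0.0, 0.0, -1.0]]
contact_force: [0.0, -0.3, 0.1]
grip_width: 0.0916
grip_force: 0.0
```

```bash
python3 - <<'E'
from h import *
st()
s=snap('wrist','w1.png');np.savez('w1.npz',**s)
E
```

```text
2.2833 [ 0.5293 -0.0344  0.4045] 
 [[-0.9942 -0.1079 -0.0004]
 [-0.1079  0.9942  0.0004]
 [ 0.0003  0.0004 -1.    ]] [ 0.0482 -0.3255  0.0811] 0.09157919347948074 0.0 [-0.2095  0.3522  1.5094  0.0003  1.2804 -1.8885]
```

View pics/w1.png

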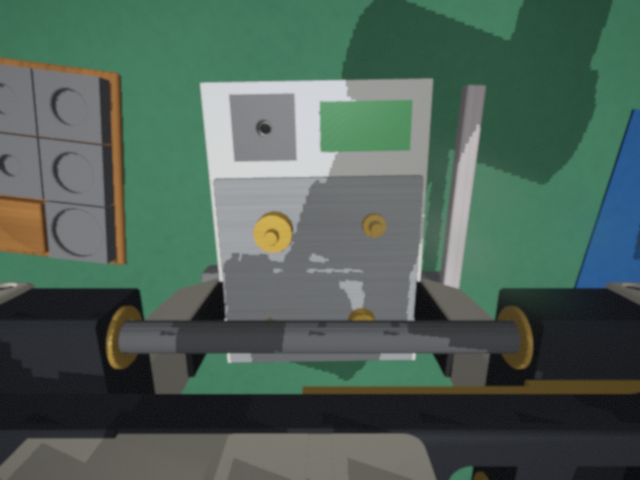

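The wrist view shows two weights with knobs near (272,238) and (374,226), the button at (264,128), and the near pockets at (72,106), (75,173) and (78,232). The gripper hides the lower half of the picture, so I'll take two more views with the tool further out.

Call:
jog_arm --targets '[[[-0.22,0,0,0,-0.1],[-0.22,0,0,0,-0.1],[-0.22,0,0,0,-0.1],[-0.22,0,0,0,-0.1],[-0.22,0,0,0,-0.1]]]'

```text
clock: 2.75
eef_pos: [0.6393, -0.0224, 0.4034]
tool_rot: [[-0.994, -0.109, -0.002], [-0.109, 0.994, 0.0], [0.002, 0.001, -1.0]]
contact_force: [0.1, 0.9, -1.0]
grip_width: 0.0629
grip_force: 0.0
```

```bash
python3 - <<'E'
from h import *
st()
s=snap('wrist','w2.png');np.savez('w2.npz',**s)
E
```

```text
2.75 [ 0.6393 -0.0224  0.4034] 
 [[-0.994  -0.1093 -0.0017]
 [-0.1093  0.994   0.0004]
 [ 0.0017  0.0005 -1.    ]] [ 0.11    0.9274 -1.035 ] 0.06292289334914844 0.0 [-0.1548  0.5594  1.177   0.0001  1.4069 -1.8351]
```

Call:
jog_arm --targets '[[[0,-0.28,0,0,-0.1],[0,-0.28,0,0,-0.1],[0,-0.28,0,0,-0.1],[0,-0.28,0,0,-0.1],[0,-0.28,0,0,-0.1]]]'

```text
clock: 3.22
eef_pos: [0.653, -0.1662, 0.4048]
tool_rot: [[-0.995, -0.105, -0.0], [-0.105, 0.995, -0.001], [0.0, -0.001, -1.0]]
contact_force: [-0.9, -0.2, -0.2]
grip_width: 0.0412
grip_force: 0.0
```

Call:
jog_arm --targets '[[[0,-0.28,0,0,-0.1],[0,-0.28,0,0,-0.1],[0,-0.28,0,0,-0.1],[0,-0.28,0,0,-0.1],[0,-0.28,0,0,-0.1]]]'

```text
clock: 3.63
eef_pos: [0.6687, -0.3043, 0.4041]
tool_rot: [[-0.994, -0.106, -0.001], [-0.106, 0.994, -0.0], [0.001, -0.0, -1.0]]
contact_force: [0.2, -0.1, -0.2]
grip_width: 0.0414
grip_force: 0.0
```

```bash
python3 - <<'E'
from h import *
st()
s=snap('wrist','w3.png');np.savez('w3.npz',**s)
a=cv2.imread('pics/w2.png')[:330];b=cv2.imread('pics/w3.png')[:330]
cv2.imwrite('pics/w23.png',cv2.resize(np.vstack([a,b]),None,fx=.9,fy=.9)[:600])
E
```

```text
3.6333 [ 0.6687 -0.3043  0.4041] 
 [[-0.9944 -0.106  -0.0008]
 [-0.106   0.9944 -0.0001]
 [ 0.0008 -0.     -1.    ]] [ 0.2118 -0.1096 -0.1501] 0.04144224801783616 0.0 [-0.5312  0.7658  0.7973 -0.0005  1.5791 -2.2081]
```

View pics/w23.png

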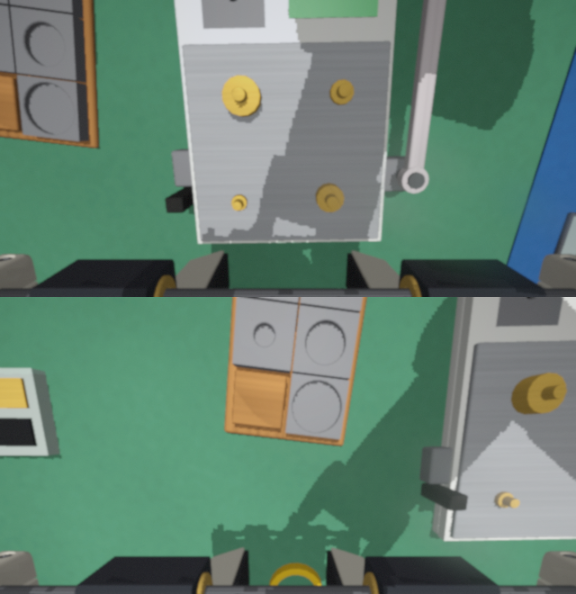

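All four weights are visible in w2, at about (267,107), (380,102), (367,220) and (266,226) in full-size pixels. The case is cut off in w3, so I'll step back for it.

Call:
jog_arm --targets '[[[0.18,0,0,0,-0.1],[0.18,0,0,0,-0.1],[0.18,0,0,0,-0.1],[0.18,0,0,0,-0.1],[0.18,0,0,0,-0.1]]]'

```text
clock: 4.1
eef_pos: [0.5805, -0.3095, 0.4065]
tool_rot: [[-0.994, -0.112, 0.003], [-0.112, 0.994, -0.001], [-0.003, -0.001, -1.0]]
contact_force: [-0.1, 0.2, -0.2]
grip_width: 0.0413
grip_force: 0.0
```

```bash
cat > m.py <<'E'
from h import *
def load(n): return dict(np.load(n))
def brass(s,zb=.045):
    hsv=cv2.cvtColor(s['pixels'],cv2.COLOR_RGB2HSV)
    m=cv2.inRange(hsv,(17,110,60),(32,255,255));m[285:]=0
    m=cv2.morphologyEx(m,cv2.MORPH_OPEN,np.ones((2,2)))
    n,l,t,c=cv2.connectedComponentsWithStats(m)
    return [(t[i],c[i],l==i) for i in range(1,n) if t[i][4]>60]
E
python3 - <<'E'
from m import *
st()
s=snap('wrist','w4.png');np.savez('w4.npz',**s)
for f in ['w1.npz','w2.npz','w3.npz']:
    s=load(f);print(f)
    for t,c,_ in brass(s): print(t,c.round(1),ray(s,*c,.06).round(4))
s=load('w4.npz')
g=cv2.resize(s['pixels'][:330,:,::-1],None,fx=1.25,fy=1.25,interpolation=cv2.INTER_CUBIC)
cv2.imwrite('pics/w4b.png',g)
E
```

```text
4.1 [ 0.5805 -0.3095  0.4065] 
 [[-0.9937 -0.1118  0.0026]
 [-0.1118  0.9937 -0.0007]
 [-0.0025 -0.0009 -1.    ]] [-0.068   0.2474 -0.1911] 0.041252164527486666 0.0 [-0.6064  0.593   1.1099  0.001   1.4361 -2.2894]
w1.npz
[ 255  213   38   40 1191] [274.  232.9] [ 0.5444 -0.0769  0.06  ]
[364 215  23  23 404] [374.7 226.2] [0.5277 0.0163 0.06  ]
w2.npz
[ 248   85   43   45 1482] [268.9 107.4] [ 0.5441 -0.0774  0.06  ]
[368  90  26  27 550] [380.3 103. ] [0.5301 0.0165 0.06  ]
[353 206  30  30 706] [366.9 220.6] [0.6325 0.0201 0.06  ]
[259 218  16  17 215] [266.4 225.7] [ 0.6476 -0.0723  0.06  ]
w3.npz
[ 570   86   60   44 2111] [599.8 108.2] [ 0.544  -0.0779  0.06  ]
[  0  92  32  32 924] [ 14.  108.1] [ 0.5974 -0.576   0.06  ]
```

View pics/w4b.png

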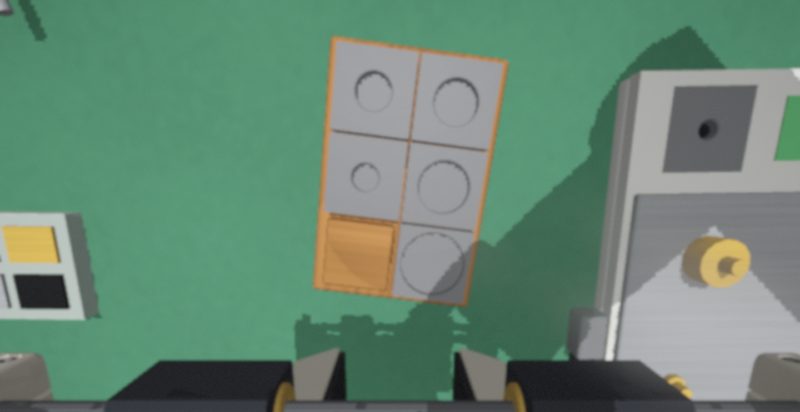

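The case view (1.25x scale) shows pocket centres near (374,91), (456,102), (365,177), (443,187) and (432,263). Their apparent sizes suggest pockets 4, 3, 5, 2 and 1. I'll take one more view above the far weights.

Call:
jog_arm --targets '[[[-0.165,0.263,0,0,-0.1],[-0.165,0.263,0,0,-0.1],[-0.165,0.263,0,0,-0.1],[-0.165,0.263,0,0,-0.1],[-0.165,0.263,0,0,-0.1]]]'

```text
clock: 4.57
eef_pos: [0.6509, -0.1642, 0.4049]
tool_rot: [[-0.993, -0.119, 0.003], [-0.119, 0.993, 0.002], [-0.003, 0.002, -1.0]]
contact_force: [0.3, 0.4, -0.4]
grip_width: 0.0417
grip_force: 0.0
```

Call:
jog_arm --targets '[[[-0.165,0.263,0,0,-0.1],[-0.165,0.263,0,0,-0.1],[-0.165,0.263,0,0,-0.1],[-0.165,0.263,0,0,-0.1],[-0.165,0.263,0,0,-0.1]]]'

```text
clock: 4.98
eef_pos: [0.7172, -0.0241, 0.4041]
tool_rot: [[-0.993, -0.119, 0.002], [-0.119, 0.993, 0.003], [-0.002, 0.002, -1.0]]
contact_force: [0.9, -0.5, -0.9]
grip_width: 0.0416
grip_force: 0.0
```

```bash
python3 - <<'E'
from m import *
st()
s=snap('wrist','w5.png');np.savez('w5.npz',**s)
for f in ['w2.npz','w5.npz']:
    s=load(f);print(f,cam(s))
    for t,c,_ in brass(s):
        w=s['world_to_cam'];p=ray(s,*c,.06);d=(w@np.r_[p,1])[2]
        print(t,c.round(1),p.round(4),'diam mm',1e3*d/foc(s)*np.array([t[2],t[3]]), [ray(s,*c,z).round(4)[:2] for z in (.0685,.062,.056,.053)])
s=load('w4.npz');K=4
g=cv2.cvtColor(s['pixels'],cv2.COLOR_RGB2GRAY)
gi=cv2.resize(g,None,fx=K,fy=K,interpolation=cv2.INTER_CUBIC)
P={}
for (u,v),k,dm in [((374,91),4,27),((456,102),3,33),((365,177),5,21),((443,187),2,40),((432,263),1,52)]:
    u,v=u/1.25,v/1.25
    d=(s['world_to_cam']@np.r_[ray(s,u,v,.026),1])[2]; R=dm/2000*foc(s)/d*K
    h=int(R*1.5);x0,y0=int(u*K)-h,int(v*K)-h;c=gi[y0:y0+2*h,x0:x0+2*h]
    q=cv2.HoughCircles(cv2.GaussianBlur(c,(0,0),3),cv2.HOUGH_GRADIENT,1,h*2,param1=40,param2=8,minRadius=int(R*.85),maxRadius=int(R*1.15))
    a,b,rr=q[0,0];uu,vv=(a+x0+.5)/K-.5,(b+y0+.5)/K-.5
    print(k,(u,v),(uu,vv),'r',rr/R,ray(s,u,v,.026)[:2],ray(s,uu,vv,.026)[:2]);P[k]=ray(s,uu,vv,.026)[:2]
# grid fit: cols(y) rows(x)
ij={4:(0,1),3:(0,0),5:(1,1),2:(1,0),1:(2,0)}
A=np.array([[1,*ij[k]] for k in P]);B=np.array([P[k] for k in P])
X=np.linalg.lstsq(A,B,rcond=None)[0];print(X);print(B-A@X)
E
```

```text
4.9833 [ 0.7172 -0.0241  0.4041] 
 [[-0.9929 -0.1187  0.0017]
 [-0.1187  0.9929  0.0026]
 [-0.002   0.0024 -1.    ]] [ 0.9479 -0.5175 -0.9288] 0.04161259774579741 0.0 [-0.1408  0.724   0.8769  0.0028  1.5394 -1.8307]
w2.npz [ 0.568  -0.0318  0.3834]
[ 248   85   43   45 1482] [268.9 107.4] [ 0.5441 -0.0774  0.06  ] diam mm [36.6825 38.3887] [array([ 0.5447, -0.0762]), array([ 0.5442, -0.0771]), array([ 0.5438, -0.078 ]), array([ 0.5436, -0.0784])]
[368  90  26  27 550] [380.3 103. ] [0.5301 0.0165 0.06  ] diam mm [22.1133 22.9638] [array([0.5311, 0.0152]), array([0.5304, 0.0162]), array([0.5297, 0.0171]), array([0.5293, 0.0176])]
[353 206  30  30 706] [366.9 220.6] [0.6325 0.0201 0.06  ] diam mm [27.8412 27.8412] [array([0.6308, 0.0187]), array([0.6321, 0.0198]), array([0.6333, 0.0207]), array([0.6339, 0.0212])]
[259 218  16  17 215] [266.4 225.7] [ 0.6476 -0.0723  0.06  ] diam mm [14.906  15.8376] [array([ 0.6455, -0.0713]), array([ 0.6471, -0.0721]), array([ 0.6486, -0.0728]), array([ 0.6494, -0.0732])]
w5.npz [ 0.6461 -0.0342  0.3839]
[ 258    0   44   32 1107] [280.9  13. ] [ 0.5
[... 802 characters left out ...]
0.7647 55.4642] [array([ 0.7763, -0.2436]), array([ 0.7789, -0.2479]), array([ 0.7814, -0.2519]), array([ 0.7827, -0.2538])]
4 (299.2, 72.8) (np.float32(298.5), np.float32(70.5)) r 0.9953320264054757 [ 0.4512 -0.3447] [ 0.4493 -0.3455]
3 (364.8, 81.6) (np.float32(364.75), np.float32(79.25)) r 1.0015292977711812 [ 0.4518 -0.2832] [ 0.4498 -0.2835]
5 (292.0, 141.6) (np.float32(291.75), np.float32(141.25)) r 1.0945758324339996 [ 0.5131 -0.3457] [ 0.5128 -0.3459]
2 (354.4, 149.6) (np.float32(354.75), np.float32(147.75)) r 1.009014171001018 [ 0.5137 -0.2842] [ 0.5119 -0.2841]Traceback (most recent call last):
  File "<stdin>", line 18, in <module>
TypeError: 'NoneType' object is not subscriptable
```

View pics/w5.png

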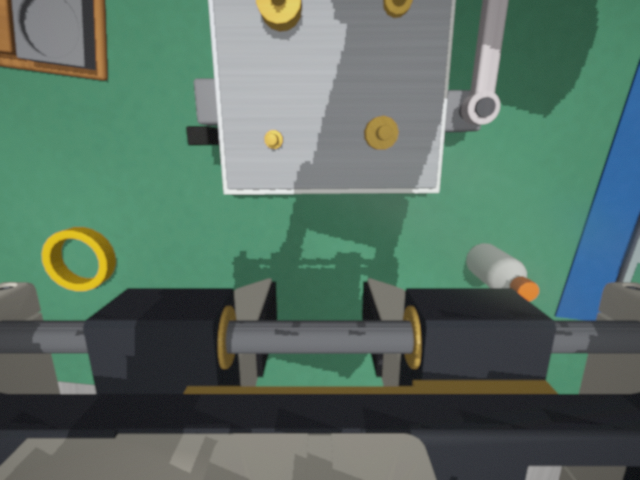

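All weights are now measured, and weight1 is absent: the disc diameters of about 36, 23, 29 and 15 mm match weights 2, 4, 3 and 5. A closer view of the case will fix the pocket centres.

Call:
jog_arm --targets '[[[0.19,-0.265,0.104,0,-0.3],[0.19,-0.265,0.104,0,-0.3],[0.19,-0.265,0.104,0,-0.3],[0.19,-0.265,0.104,0,-0.3],[0.19,-0.265,0.104,0,-0.3]]]'

```text
clock: 5.45
eef_pos: [0.6323, -0.1798, 0.3504]
tool_rot: [[-0.994, -0.105, -0.005], [-0.105, 0.994, -0.001], [0.005, -0.001, -1.0]]
contact_force: [0.2, -0.8, -0.3]
grip_width: 0.0322
grip_force: 0.0
```

Call:
jog_arm --targets '[[[0.19,-0.265,0.104,0,-0.3],[0.19,-0.265,0.104,0,-0.3],[0.19,-0.265,0.104,0,-0.3],[0.19,-0.265,0.104,0,-0.3],[0.19,-0.265,0.104,0,-0.3]]]'

```text
clock: 5.87
eef_pos: [0.5522, -0.3217, 0.2985]
tool_rot: [[-0.994, -0.105, -0.004], [-0.105, 0.994, -0.0], [0.004, -0.0, -1.0]]
contact_force: [0.3, 0.5, 0.0]
grip_width: 0.0321
grip_force: 0.0
```

Call:
jog_arm --targets '[[[0,0,0,0,-0.3],[0,0,0,0,-0.3]]]'

```text
clock: 6.03
eef_pos: [0.5559, -0.3164, 0.3011]
tool_rot: [[-0.994, -0.11, 0.001], [-0.11, 0.994, 0.0], [-0.001, -0.0, -1.0]]
contact_force: [-0.7, 0.6, 0.9]
grip_width: 0.0319
grip_force: 0.0
```

```bash
python3 - <<'E'
from m import *
st()
s=snap('wrist','w6.png');np.savez('w6.npz',**s);print(cam(s))
u,v=proj(s,[.49,-.315,.026]);print(u,v)
x0,y0=int(max(0,u-150)),int(max(0,v-130));print(x0,y0)
g=s['pixels'][y0:y0+240,x0:x0+310,::-1]
cv2.imwrite('pics/w6c.png',cv2.resize(g,None,fx=2.5,fy=2.5,interpolation=cv2.INTER_CUBIC))
E
```

```text
6.0333 [ 0.5559 -0.3164  0.3011] 
 [[-0.994  -0.1097  0.001 ]
 [-0.1097  0.994   0.0001]
 [-0.001  -0.     -1.    ]] [-0.6947  0.6048  0.8712] 0.0318501029971262 0.0 [-0.6373  0.639   1.3239  0.0007  1.1779 -2.3182]
[ 0.4846 -0.3258  0.2809]
333.81392330283694 151.20393827736615
183 21
```

View pics/w6c.png

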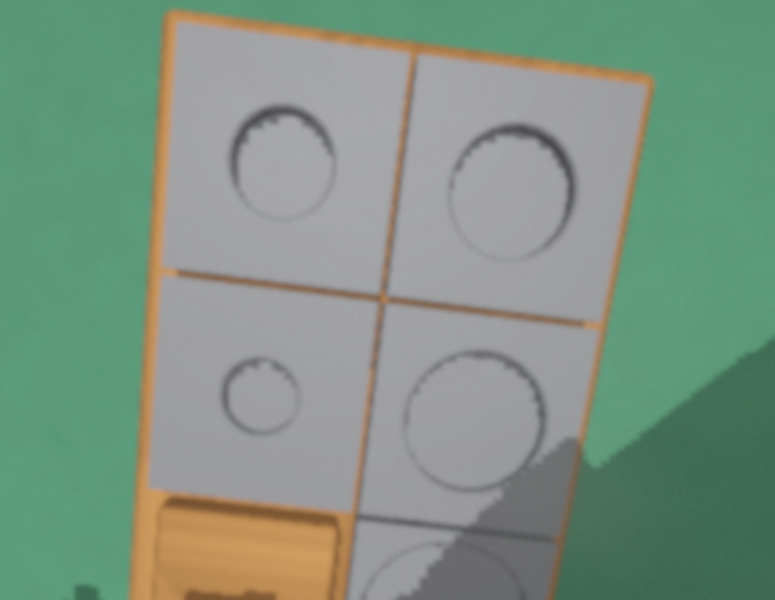

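The crop shows the four needed pocket rims clearly, centred at 4:(284,163), 3:(512,192), 5:(260.5,396) and 2:(475,420.5) in crop pixels. The block cross is at (384,298).

```bash
python3 - <<'E'
from m import *
s=load('w6.npz')
P={}
for k,(u,v) in {4:(284,163),3:(512,192),5:(260.5,396),2:(475,420.5),'x':(384,298)}.items():
    P[k]=ray(s,(u+.5)/2.5-.5+183,(v+.5)/2.5-.5+21,.026)[:2];print(k,P[k])
ij={4:(-.5,.5),3:(-.5,-.5),5:(.5,.5),2:(.5,-.5),'x':(0,0)}
A=np.array([[1,*ij[k]] for k in P]);B=np.array([P[k] for k in P])
X=np.linalg.lstsq(A,B,rcond=None)[0];print(X);print(A@X);print(B-A@X)
x,R=st()
W={2:(.5442,-.0768),4:(.5297,.0171),3:(.6332,.0198),5:(.6499,-.0734)}
p=np.array(x['eef_pos'])
for k in W: d=R.T@(np.r_[W[k],.3]-p);print(k,d, d/.5)
E
```

```text
4 [ 0.451155   -0.34477774]
3 [ 0.45156032 -0.28360915]
5 [ 0.51269271 -0.34571929]
2 [ 0.51282776 -0.28422951]
x [ 0.48232619 -0.31421616]
[[ 4.82112396e-01 -3.14510370e-01]
 [ 6.14025769e-02 -7.80955211e-04]
 [-2.70179171e-04 -6.13291864e-02]]
[[ 0.45127602 -0.34478449]
 [ 0.4515462  -0.2834553 ]
 [ 0.51267859 -0.34556544]
 [ 0.51294877 -0.28423625]
 [ 0.4821124  -0.31451037]]
[[-1.21017596e-04  6.74864465e-06]
 [ 1.41196060e-05 -1.53851199e-04]
 [ 1.41196060e-05 -1.53851199e-04]
 [-1.21017596e-04  6.74864465e-06]
 [ 2.13795981e-04  2.94205110e-04]]
6.0833 [ 0.5564 -0.3155  0.3014] 
 [[-0.9938 -0.1113  0.0014]
 [-0.1113  0.9938 -0.0003]
 [-0.0013 -0.0004 -1.    ]] [-0.0521  0.6691  0.1808] 0.032089731495842176 0.0 [-0.6358  0.6386  1.3238  0.0006  1.1779 -2.3183]
2 [-0.0145  0.2386  0.0013] [-0.029   0.4772  0.0026]
4 [-0.0105  0.3335  0.0013] [-0.021   0.6671  0.0025]
3 [-0.1137  0.3247  0.0014] [-0.2273  0.6494  0.0028]
5 [-0.1199  0.2302  0.0015] [-0.2398  0.4605  0.0029]
```

Call:
jog_arm --targets '[[[-0.014,0.239,0,0,-0.3],[-0.014,0.239,0,0,-0.3],[-0.014,0.239,0,0,-0.3],[-0.014,0.239,0,0,-0.3],[-0.014,0.239,0,0,-0.3]]]'

```text
clock: 6.5
eef_pos: [0.5503, -0.1932, 0.3019]
tool_rot: [[-0.993, -0.117, 0.002], [-0.117, 0.993, -0.001], [-0.002, -0.001, -1.0]]
contact_force: [0.2, -0.1, 0.7]
grip_width: 0.0321
grip_force: 0.0
```

Call:
jog_arm --targets '[[[-0.014,0.239,0,0,-0.3],[-0.014,0.239,0,0,-0.3],[-0.014,0.239,0,0,-0.3],[-0.014,0.239,0,0,-0.3],[-0.014,0.239,0,0,-0.3]]]'

```text
clock: 6.92
eef_pos: [0.5437, -0.0756, 0.3014]
tool_rot: [[-0.993, -0.115, 0.002], [-0.115, 0.993, -0.001], [-0.001, -0.001, -1.0]]
contact_force: [0.5, -0.7, 0.3]
grip_width: 0.0325
grip_force: 0.0
```

Call:
jog_arm --targets '[[[0,0,0,0,-0.3],[0,0,0,0,-0.3],[0,0,0,0,-0.3],[0,0,0,0,-0.3]]]'

```text
clock: 7.25
eef_pos: [0.5432, -0.0782, 0.3006]
tool_rot: [[-0.994, -0.109, 0.0], [-0.109, 0.994, -0.0], [-0.0, -0.0, -1.0]]
contact_force: [0.1, -0.2, -0.6]
grip_width: 0.0325
grip_force: 0.0
```

```bash
cat > to.py <<'E'
import sys
from h import *
# usage: to.py x y z : shift in tool units from the present pose
x,R=st();d=R.T@(np.array(list(map(float,sys.argv[1:4])))-x['eef_pos']);print('units',d/.5)
E
python3 to.py .5442 -.0768 .2485; python3 - <<'E'
from h import *
s=snap('top','t1.png')
E
```

```text
7.25 [ 0.5432 -0.0782  0.3006] 
 [[-0.994  -0.1093  0.0002]
 [-0.1093  0.994  -0.0001]
 [-0.0001 -0.0001 -1.    ]] [ 0.065  -0.1678 -0.568 ] 0.03253545330326003 0.0 [-0.2827  0.488   1.6039 -0.      1.0496 -1.9629]
units [-0.0024  0.0026  0.1043]
```

Call:
jog_arm --targets '[[[-0.002,0.003,0.06,0,-0.3],[-0.002,0.003,0.09,0,-0.3],[-0.002,0.003,0.104,0,-0.3],[-0.002,0.003,0.104,0,-0.3],[-0.002,0.003,0.104,0,-0.3]]]'

```text
clock: 7.72
eef_pos: [0.544, -0.0758, 0.2489]
tool_rot: [[-0.994, -0.11, 0.0], [-0.11, 0.994, 0.0], [-0.0, 0.0, -1.0]]
contact_force: [-0.6, -0.7, -0.3]
grip_width: 0.0323
grip_force: 0.0
```

Call:
jog_arm --targets '[[[0,0,0,0,-1],[0,0,0,0,-1],[0,0,0,0,-1],[0,0,0,0,-1],[0,0,0,0,-1]]]' --squeeze 20

```text
clock: 8.13
eef_pos: [0.544, -0.0755, 0.2491]
tool_rot: [[-0.994, -0.111, 0.001], [-0.111, 0.994, -0.0], [-0.001, -0.0, -1.0]]
contact_force: [0.9, -1.6, 1.6]
grip_width: 0.0103
grip_force: 20.0
```

Call:
jog_arm --targets '[[[0,0,-0.04,0,-1],[0,0,-0.1,0,-1],[0,0,-0.1,0,-1],[0,0,-0.1,0,-1],[0,0,-0.1,0,-1]]]'

```text
clock: 8.55
eef_pos: [0.5435, -0.0752, 0.2981]
tool_rot: [[-0.994, -0.111, -0.001], [-0.111, 0.994, 0.0], [0.001, 0.001, -1.0]]
contact_force: [0.0, -0.1, -2.6]
grip_width: 0.0103
grip_force: 20.0
```

```bash
python3 to.py .51295 -.28425 .2995
```

```text
8.55 [ 0.5435 -0.0752  0.2981] 
 [[-0.9938 -0.111  -0.001 ]
 [-0.111   0.9938  0.0004]
 [ 0.001   0.0005 -1.    ]] [ 0.0183 -0.1233 -2.5604] 0.010263347155593492 19.992594122886658 [-0.2773  0.4911  1.6066  0.0001  1.045  -1.9594]
units [ 0.1071 -0.4087 -0.0029]
```

Call:
jog_arm --targets '[[[0.054,-0.204,0,0,-1],[0.054,-0.204,0,0,-1],[0.054,-0.204,0,0,-1],[0.054,-0.204,0,0,-1],[0.054,-0.204,0,0,-1]]]'

```text
clock: 8.97
eef_pos: [0.5277, -0.1808, 0.2971]
tool_rot: [[-0.994, -0.108, -0.003], [-0.108, 0.994, 0.002], [0.002, 0.002, -1.0]]
contact_force: [-0.5, 0.8, -1.9]
grip_width: 0.0107
grip_force: 20.0
```

Call:
jog_arm --targets '[[[0.053,-0.205,0,0,-1],[0.053,-0.205,0,0,-1],[0.053,-0.205,0,0,-1],[0.053,-0.205,0,0,-1],[0.053,-0.205,0,0,-1]]]'

```text
clock: 9.38
eef_pos: [0.5132, -0.2844, 0.2975]
tool_rot: [[-0.994, -0.11, -0.002], [-0.11, 0.994, 0.002], [0.001, 0.002, -1.0]]
contact_force: [-0.4, 0.9, -2.8]
grip_width: 0.0101
grip_force: 20.0
```

Call:
jog_arm --targets '[[[0,0,0.1,0,-1],[0,0,0.1,0,-1],[0,0,0.1,0,-1],[0,0,0.1,0,-1],[0,0,0.1,0,-1]]]'

```text
clock: 9.8
eef_pos: [0.514, -0.284, 0.2499]
tool_rot: [[-0.994, -0.112, 0.001], [-0.112, 0.994, -0.001], [-0.001, -0.001, -1.0]]
contact_force: [-0.3, -0.0, -1.7]
grip_width: 0.0106
grip_force: 20.0
```

```bash
python3 to.py .51295 -.28425 .223; python3 - <<'E'
from h import *
snap('wrist','w7.png');s=snap('scene','s7.png')
u,v=proj(s,[.513,-.284,.04]);x0,y0=int(max(0,u-100)),int(v-80)
cv2.imwrite('pics/s7c.png',cv2.resize(cv2.imread('pics/s7.png')[y0:y0+150,x0:x0+200],None,fx=3,fy=3,interpolation=cv2.INTER_CUBIC))
E
```

```text
9.8 [ 0.514  -0.284   0.2499] 
 [[-0.9937 -0.1121  0.0012]
 [-0.1121  0.9937 -0.0007]
 [-0.0011 -0.0008 -1.    ]] [-0.257  -0.0396 -1.6504] 0.01062748714142981 19.992263317108154 [-0.6352  0.6112  1.5414  0.0002  0.9876 -2.3185]
units [ 0.0023 -0.0003  0.0538]
```

View pics/s7c.png

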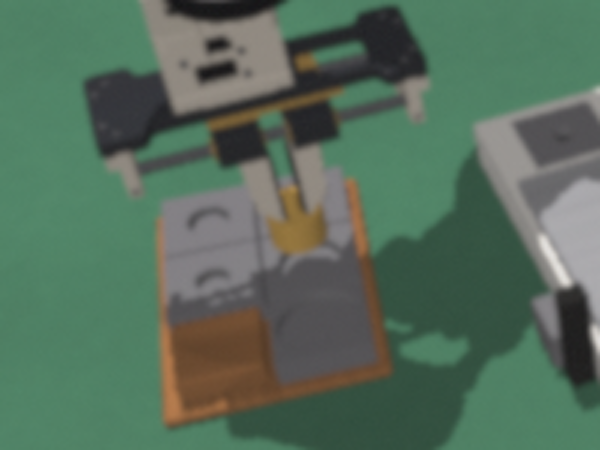

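The weight hangs upright over pocket 2 at about (298,235) in the crop. Now I'll lower it gently.

Call:
jog_arm --targets '[[[0.001,0,0.02,0,-1],[0.002,0,0.034,0,-1],[0.002,0,0.044,0,-1],[0.002,0,0.052,0,-1],[0.002,0,0.052,0,-1]]]'

```text
clock: 10.32
eef_pos: [0.5126, -0.2847, 0.2226]
tool_rot: [[-0.994, -0.111, 0.001], [-0.111, 0.994, -0.0], [-0.001, -0.0, -1.0]]
contact_force: [1.8, 1.3, 0.6]
grip_width: 0.0104
grip_force: 20.0
```

Call:
jog_arm --targets '[[[0,0,0,0,-1],[0,0,0,0,-1]]]'

```text
clock: 10.48
eef_pos: [0.5126, -0.2847, 0.2226]
tool_rot: [[-0.994, -0.111, 0.001], [-0.111, 0.994, -0.0], [-0.001, -0.0, -1.0]]
contact_force: [1.7, 0.8, 1.0]
grip_width: 0.0101
grip_force: 20.0
```

Call:
jog_arm --targets '[[[0,0,0,0,-0.4],[0,0,0,0,-0.4],[0,0,0,0,-0.4],[0,0,-0.08,0,-0.4],[0,0,-0.156,0,-0.4]]]'

```text
clock: 10.9
eef_pos: [0.5117, -0.2844, 0.2993]
tool_rot: [[-0.994, -0.111, -0.005], [-0.111, 0.994, 0.004], [0.005, 0.004, -1.0]]
contact_force: [1.1, -1.8, 0.7]
grip_width: 0.0275
grip_force: 0.0
```

Call:
jog_arm --targets '[[[0,0,-0.04,0,-0.4],[0,0,-0.04,0,-0.4],[0,0,-0.04,0,-0.4]]]'

```text
clock: 11.15
eef_pos: [0.5123, -0.2848, 0.3218]
tool_rot: [[-0.994, -0.111, 0.002], [-0.111, 0.994, -0.002], [-0.002, -0.002, -1.0]]
contact_force: [0.3, -0.4, -0.6]
grip_width: 0.0277
grip_force: 0.0
```

```bash
cat >> m.py <<'E'
def topw(tag=None):
    s=snap('top',tag);hsv=cv2.cvtColor(s['pixels'],cv2.COLOR_RGB2HSV)
    m=cv2.inRange(hsv,(17,110,60),(32,255,255))
    n,l,t,c=cv2.connectedComponentsWithStats(m)
    for i in range(1,n):
        p=ray(s,*c[i],.06)
        if t[i][4]>5 and .35<p[0]<.72 and -.42<p[1]<.2: print('top',t[i][4],c[i].round(1),p.round(4)[:2])
E
python3 -c "
from m import *
topw('t8.png')"; python3 to.py .6499 -.0734 .300
```

```text
top 29 [362.3 217.4] [ 0.6471 -0.0728]
top 107 [321.9 223.6] [0.6317 0.0209]
top 15 [466. 236.] [ 0.6061 -0.3139]
top 64 [322.6 268.6] [0.5274 0.0181]
top 14 [459.7 266.9] [ 0.5344 -0.2982]
top 94 [447.6 277.6] [ 0.5094 -0.27  ]
top 14 [432.  305.5] [ 0.4453 -0.2333]
top 7 [481. 319.] [ 0.4156 -0.3454]
11.2 [ 0.512  -0.2846  0.3203] 
 [[-0.9938 -0.1109 -0.0005]
 [-0.1109  0.9938  0.0003]
 [ 0.0005  0.0004 -1.    ]] [-0.1208 -0.4144 -0.489 ] 0.027925295581057358 0.0 [-0.638   0.5276  1.4713 -0.0001  1.1433 -2.3199]
units [-0.3208  0.3892  0.0406]
```

Call:
jog_arm --targets '[[[-0.16,0.195,0.02,0,-0.4],[-0.16,0.195,0.02,0,-0.4],[-0.16,0.195,0.02,0,-0.4],[-0.16,0.195,0.02,0,-0.4],[-0.16,0.195,0.02,0,-0.4]]]'

```text
clock: 11.62
eef_pos: [0.5815, -0.1766, 0.3083]
tool_rot: [[-0.993, -0.115, -0.004], [-0.115, 0.993, 0.002], [0.004, 0.002, -1.0]]
contact_force: [-0.1, 0.0, -0.0]
grip_width: 0.0274
grip_force: 0.0
```

Call:
jog_arm --targets '[[[-0.16,0.194,0.06,0,-0.4],[-0.16,0.194,0.06,0,-0.4],[-0.16,0.194,0.06,0,-0.4],[-0.16,0.194,0.06,0,-0.4],[-0.16,0.194,0.06,0,-0.4]]]'

```text
clock: 12.03
eef_pos: [0.6498, -0.0726, 0.2783]
tool_rot: [[-0.994, -0.113, -0.004], [-0.113, 0.994, 0.001], [0.004, 0.001, -1.0]]
contact_force: [-0.5, -0.1, 0.7]
grip_width: 0.0276
grip_force: 0.0
```

Call:
jog_arm --targets '[[[0,0,0,0,-0.4],[0,0,0,0,-0.4],[0,0,0,0,-0.4]]]'

```text
clock: 12.28
eef_pos: [0.6492, -0.0756, 0.281]
tool_rot: [[-0.994, -0.109, 0.0], [-0.109, 0.994, -0.0], [-0.0, -0.0, -1.0]]
contact_force: [-0.2, -1.1, 0.1]
grip_width: 0.0278
grip_force: 0.0
```

```bash
python3 to.py .6499 -.0734 .233; python3 -c "
from h import *
s=snap('scene','s9.png')
u,v=proj(s,[.65,-.073,.06]);x0,y0=int(max(0,u-100)),int(v-75)
cv2.imwrite('pics/s9c.png',cv2.resize(cv2.imread('pics/s9.png')[y0:y0+150,x0:x0+200],None,fx=3,fy=3,interpolation=cv2.INTER_CUBIC))"
```

```text
12.2833 [ 0.6492 -0.0756  0.281 ] 
 [[-0.9941 -0.1086  0.0001]
 [-0.1086  0.9941 -0.0003]
 [-0.     -0.0004 -1.    ]] [-0.222  -1.1393  0.0548] 0.027766889233514967 0.0 [-0.233   0.6835  1.2983 -0.0003  1.1597 -1.9125]
units [-0.0019  0.0043  0.0961]
```

View pics/s9c.png

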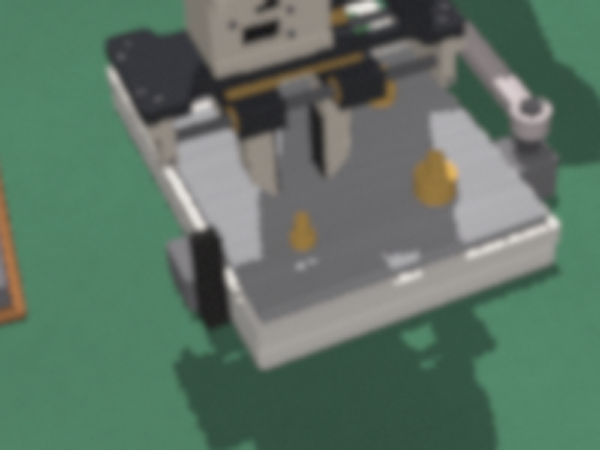

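Weight5 (302,233 in the crop) stands under the open fingers and the others are undisturbed, so I'll grip it and carry it to pocket 5.

Call:
jog_arm --targets '[[[-0.002,0.004,0.05,0,-0.4],[-0.002,0.004,0.08,0,-0.4],[-0.002,0.004,0.096,0,-0.4],[-0.002,0.004,0.096,0,-0.4],[-0.002,0.004,0.096,0,-0.4]]]'

```text
clock: 12.75
eef_pos: [0.6505, -0.0722, 0.233]
tool_rot: [[-0.994, -0.11, 0.0], [-0.11, 0.994, 0.0], [-0.0, 0.0, -1.0]]
contact_force: [0.6, 0.5, 0.4]
grip_width: 0.0275
grip_force: 0.0
```

Call:
jog_arm --targets '[[[0,0,0,0,-1],[0,0,0,0,-1],[0,0,0,0,-1],[0,0,0,0,-1],[0,0,0,0,-1]]]' --squeeze 15

```text
clock: 13.17
eef_pos: [0.6508, -0.0716, 0.2336]
tool_rot: [[-0.994, -0.111, 0.002], [-0.111, 0.994, -0.0], [-0.002, -0.001, -1.0]]
contact_force: [0.3, 0.3, 3.0]
grip_width: 0.0085
grip_force: 15.0
```

Call:
jog_arm --targets '[[[0,0,-0.04,0,-1],[0,0,-0.12,0,-1],[0,0,-0.12,0,-1],[0,0,-0.12,0,-1],[0,0,-0.12,0,-1]]]'

```text
clock: 13.58
eef_pos: [0.6504, -0.0714, 0.2927]
tool_rot: [[-0.994, -0.111, 0.0], [-0.111, 0.994, 0.0], [-0.0, 0.0, -1.0]]
contact_force: [-0.6, -0.2, -0.5]
grip_width: 0.0082
grip_force: 15.0
```

Call:
jog_arm --targets '[[[0.166,-0.256,0,0,-1],[0.166,-0.256,0,0,-1],[0.166,-0.256,0,0,-1],[0.166,-0.256,0,0,-1],[0.166,-0.256,0,0,-1]]]'

```text
clock: 14.0
eef_pos: [0.5798, -0.2125, 0.2911]
tool_rot: [[-0.994, -0.106, -0.004], [-0.106, 0.994, -0.0], [0.004, 0.0, -1.0]]
contact_force: [0.1, 0.3, -0.1]
grip_width: 0.0086
grip_force: 15.0
```

Call:
jog_arm --targets '[[[0.166,-0.256,0.06,0,-1],[0.166,-0.256,0.06,0,-1],[0.166,-0.256,0.06,0,-1],[0.166,-0.256,0.06,0,-1],[0.166,-0.256,0.06,0,-1]]]'

```text
clock: 14.42
eef_pos: [0.5112, -0.3484, 0.2599]
tool_rot: [[-0.994, -0.106, -0.004], [-0.106, 0.994, 0.001], [0.004, 0.002, -1.0]]
contact_force: [0.4, -0.5, -0.5]
grip_width: 0.0087
grip_force: 15.0
```

Call:
jog_arm --targets '[[[0,0,0,0,-1],[0,0,0,0,-1],[0,0,0,0,-1]]]'

```text
clock: 14.67
eef_pos: [0.5147, -0.343, 0.2624]
tool_rot: [[-0.994, -0.112, -0.0], [-0.112, 0.994, 0.001], [0.0, 0.001, -1.0]]
contact_force: [0.5, 0.1, 0.1]
grip_width: 0.0086
grip_force: 15.0
```

```bash
python3 to.py .51268 -.34557 .2075; python3 -c "
from h import *
s=snap('scene','s10.png')
u,v=proj(s,[.51,-.34,.06]);x0,y0=int(max(0,u-100)),int(v-75)
cv2.imwrite('pics/s10c.png',cv2.resize(cv2.imread('pics/s10.png')[y0:y0+150,x0:x0+200],None,fx=3,fy=3,interpolation=cv2.INTER_CUBIC))"
```

```text
14.6667 [ 0.5147 -0.343   0.2624] 
 [[-0.9937 -0.1125 -0.0004]
 [-0.1125  0.9937  0.0009]
 [ 0.0003  0.001  -1.    ]] [0.4601 0.0962 0.0848] 0.008561556692342443 15.000091195106506 [-0.7118  0.6455  1.4318  0.0005  1.0652 -2.3955]
units [ 0.0046 -0.0047  0.1097]
```

View pics/s10c.png

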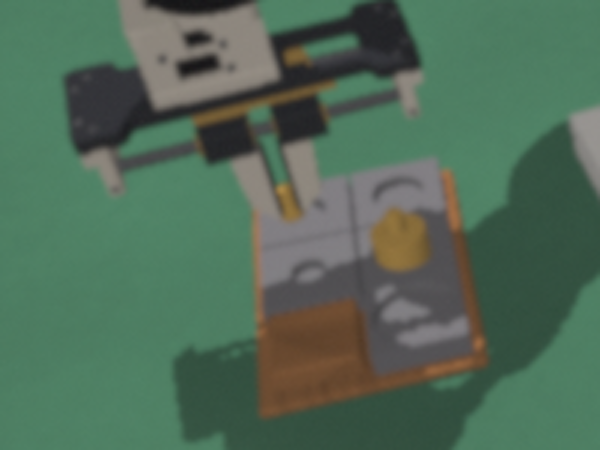

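Weight2 sits upright in its pocket at (400,240), and weight5 is held at (289,203). Next I'll lower weight5 and release it.

Call:
jog_arm --targets '[[[0.004,-0.005,0.05,0,-1],[0.004,-0.005,0.08,0,-1],[0.004,-0.005,0.092,0,-1],[0.004,-0.005,0.102,0,-1],[0.004,-0.005,0.108,0,-1]]]'

```text
clock: 15.13
eef_pos: [0.5131, -0.3463, 0.209]
tool_rot: [[-0.994, -0.112, 0.001], [-0.112, 0.994, -0.0], [-0.001, -0.0, -1.0]]
contact_force: [2.0, 2.4, 1.2]
grip_width: 0.0084
grip_force: 15.0
```

Call:
jog_arm --targets '[[[0,0,0,0,-1],[0,0,0,0,-1],[0,0,0,0,-1]]]'

```text
clock: 15.38
eef_pos: [0.5127, -0.3466, 0.209]
tool_rot: [[-0.994, -0.111, 0.001], [-0.111, 0.994, 0.001], [-0.001, 0.0, -1.0]]
contact_force: [3.2, 3.6, -1.0]
grip_width: 0.0086
grip_force: 15.0
```

Call:
jog_arm --targets '[[[-0.002,0.002,0,0,-1],[-0.002,0.002,0.002,0,-1],[-0.002,0.002,0.002,0,-0.4],[-0.002,0.002,0.002,0,-0.4],[-0.002,0.002,0.002,0,-0.4]]]'

```text
clock: 15.8
eef_pos: [0.513, -0.3463, 0.2078]
tool_rot: [[-0.994, -0.111, -0.0], [-0.111, 0.994, -0.0], [0.0, -0.0, -1.0]]
contact_force: [-0.8, 0.0, 0.1]
grip_width: 0.0239
grip_force: 0.0
```

Call:
jog_arm --targets '[[[0,0,-0.06,0,-0.4],[0,0,-0.12,0,-0.4],[0,0,-0.2,0,-0.4],[0,0,-0.2,0,-0.4],[0,0,-0.2,0,-0.4]]]'

```text
clock: 16.22
eef_pos: [0.5135, -0.3465, 0.3107]
tool_rot: [[-0.994, -0.111, 0.004], [-0.111, 0.994, -0.004], [-0.004, -0.005, -1.0]]
contact_force: [0.1, 0.6, -0.1]
grip_width: 0.0274
grip_force: 0.0
```

```bash
python3 -c "
from m import *
topw('t11.png')"; python3 to.py .6332 .0198 .29
```

```text
top 107 [321.9 223.6] [0.6317 0.0209]
top 6 [440.5 236. ] [ 0.6055 -0.2546]
top 14 [466.5 236. ] [ 0.6061 -0.315 ]
top 6 [489.  248.5] [ 0.5776 -0.3669]
top 65 [322.7 268.7] [0.5272 0.0181]
top 13 [489.  266.8] [ 0.5351 -0.366 ]
top 191 [451.2 276.9] [ 0.511  -0.2783]
top 39 [476.4 278.1] [ 0.5089 -0.3365]
top 8 [486.5 284.5] [ 0.4944 -0.3595]
top 18 [432.  304.5] [ 0.4476 -0.2333]
16.2667 [ 0.513  -0.3461  0.3085] 
 [[-0.9938 -0.1108  0.0012]
 [-0.1108  0.9938 -0.0013]
 [-0.0011 -0.0014 -1.    ]] [ 0.1546 -0.227  -0.0905] 0.027869545172219824 0.0 [-0.7172  0.5955  1.3835 -0.0002  1.1608 -2.399 ]
units [-0.3199  0.7007  0.0364]
```

Call:
jog_arm --targets '[[[-0.107,0.234,0,0,-0.4],[-0.107,0.234,0,0,-0.4],[-0.107,0.234,0,0,-0.4],[-0.107,0.234,0,0,-0.4],[-0.107,0.234,0,0,-0.4]]]'

```text
clock: 16.68
eef_pos: [0.5537, -0.2213, 0.3062]
tool_rot: [[-0.993, -0.115, -0.003], [-0.115, 0.993, 0.002], [0.003, 0.002, -1.0]]
contact_force: [-0.7, 0.3, 1.1]
grip_width: 0.0276
grip_force: 0.0
```

Call:
jog_arm --targets '[[[-0.107,0.234,0,0,-0.4],[-0.107,0.234,0,0,-0.4],[-0.107,0.234,0,0,-0.4],[-0.107,0.234,0,0,-0.4],[-0.107,0.234,0,0,-0.4]]]'

```text
clock: 17.1
eef_pos: [0.5938, -0.1007, 0.3066]
tool_rot: [[-0.994, -0.114, -0.002], [-0.114, 0.994, 0.0], [0.002, 0.0, -1.0]]
contact_force: [-0.3, -0.9, -0.9]
grip_width: 0.0277
grip_force: 0.0
```

Call:
jog_arm --targets '[[[-0.107,0.234,0.05,0,-0.4],[-0.107,0.234,0.05,0,-0.4],[-0.107,0.234,0.05,0,-0.4],[-0.107,0.234,0.05,0,-0.4],[-0.107,0.234,0.05,0,-0.4]]]'

```text
clock: 17.52
eef_pos: [0.6339, 0.0207, 0.2811]
tool_rot: [[-0.994, -0.113, -0.002], [-0.113, 0.994, -0.0], [0.002, 0.0, -1.0]]
contact_force: [0.9, -1.0, 0.6]
grip_width: 0.0274
grip_force: 0.0
```

Call:
jog_arm --targets '[[[0,0,0,0,-0.4],[0,0,0,0,-0.4],[0,0,0,0,-0.4]]]'

```text
clock: 17.77
eef_pos: [0.6336, 0.0182, 0.283]
tool_rot: [[-0.994, -0.108, 0.0], [-0.108, 0.994, -0.0], [-0.0, -0.0, -1.0]]
contact_force: [-0.6, 0.1, -1.2]
grip_width: 0.0274
grip_force: 0.0
```

```bash
python3 to.py .6332 .0198 .242; python3 -c "
from m import *
s=snap('scene');m=cv2.inRange(cv2.cvtColor(s['pixels'],cv2.COLOR_RGB2HSV),(17,110,60),(32,255,255));n,l,t,c=cv2.connectedComponentsWithStats(m)
for i in range(1,n):
  if t[i][4]>30: print(t[i],c[i].round(1))
print([proj(s,[.6332,.0198,z]) for z in (.05,.07)],[proj(s,[.5297,.0171,z]) for z in (.05,.07)])"
```

```text
17.7667 [0.6336 0.0182 0.283 ] 
 [[-0.9941 -0.1082  0.0003]
 [-0.1082  0.9941 -0.0004]
 [-0.0003 -0.0004 -1.    ]] [-0.593   0.1443 -1.1725] 0.02738010094615902 0.0 [-0.092   0.6476  1.3623 -0.0004  1.1313 -1.771 ]
units [0.0005 0.0033 0.0821]
[327 199  18   6  39] [336.2 202. ]
[304 206  17   8  54] [311.6 209.4]
[299 224   5   9  31] [300.7 228.1]
[316 249  13  17 175] [321.9 257.6]
[147 251  19  20 281] [155.9 261.3]
[121 265   8  10  57] [124.  270.1]
[ 158  366   45   45 1067] [180.1 387.6]
[(np.float64(321.3587607345174), np.float64(260.2407623372262)), (np.float64(321.5024909078452), np.float64(252.52334345576367))] [(np.float64(303.05101609608937), np.float64(229.12539874548543)), (np.float64(302.955983318288), np.float64(221.580366744244))]
```

Call:
jog_arm --targets '[[[0,0.003,0.05,0,-0.4],[0,0.003,0.07,0,-0.4],[0,0.003,0.082,0,-0.4],[0,0.003,0.082,0,-0.4],[0,0.003,0.082,0,-0.4]]]'

```text
clock: 18.23
eef_pos: [0.6336, 0.0218, 0.2418]
tool_rot: [[-0.994, -0.111, -0.0], [-0.111, 0.994, 0.0], [0.0, 0.0, -1.0]]
contact_force: [0.1, 0.3, -0.1]
grip_width: 0.0274
grip_force: 0.0
```

Call:
jog_arm --targets '[[[0,0,0,0,-1],[0,0,0,0,-1],[0,0,0,0,-1],[0,0,0,0,-1],[0,0,0,0,-1]]]' --squeeze 18

```text
clock: 18.65
eef_pos: [0.6338, 0.0222, 0.2424]
tool_rot: [[-0.994, -0.111, 0.001], [-0.111, 0.994, -0.0], [-0.001, -0.0, -1.0]]
contact_force: [0.1, -0.6, 2.5]
grip_width: 0.0103
grip_force: 18.0
```

Call:
jog_arm --targets '[[[0,0,-0.04,0,-1],[0,0,-0.11,0,-1],[0,0,-0.11,0,-1],[0,0,-0.11,0,-1],[0,0,-0.11,0,-1]]]'

```text
clock: 19.07
eef_pos: [0.6332, 0.0223, 0.2962]
tool_rot: [[-0.994, -0.111, -0.001], [-0.111, 0.994, 0.0], [0.001, 0.0, -1.0]]
contact_force: [-0.8, -0.2, -1.9]
grip_width: 0.0102
grip_force: 18.0
```

Call:
jog_arm --targets '[[[0.142,-0.187,0,0,-1],[0.142,-0.187,0,0,-1],[0.142,-0.187,0,0,-1],[0.142,-0.187,0,0,-1],[0.142,-0.187,0,0,-1]]]'

```text
clock: 19.48
eef_pos: [0.5724, -0.0801, 0.2954]
tool_rot: [[-0.994, -0.108, -0.003], [-0.108, 0.994, 0.001], [0.003, 0.001, -1.0]]
contact_force: [0.3, 0.8, -0.3]
grip_width: 0.0102
grip_force: 18.0
```

Call:
jog_arm --targets '[[[0.142,-0.187,0,0,-1],[0.142,-0.187,0,0,-1],[0.142,-0.187,0,0,-1],[0.142,-0.187,0,0,-1],[0.142,-0.187,0,0,-1]]]'

```text
clock: 19.9
eef_pos: [0.513, -0.18, 0.2959]
tool_rot: [[-0.994, -0.109, -0.001], [-0.109, 0.994, 0.001], [0.001, 0.001, -1.0]]
contact_force: [-0.5, 0.5, -1.1]
grip_width: 0.0104
grip_force: 18.0
```

Call:
jog_arm --targets '[[[0.142,-0.187,0.06,0,-1],[0.142,-0.187,0.06,0,-1],[0.142,-0.187,0.06,0,-1],[0.142,-0.187,0.06,0,-1],[0.142,-0.187,0.06,0,-1]]]'

```text
clock: 20.32
eef_pos: [0.4532, -0.2803, 0.2656]
tool_rot: [[-0.994, -0.109, -0.001], [-0.109, 0.994, 0.002], [0.001, 0.002, -1.0]]
contact_force: [-0.4, 0.6, -0.9]
grip_width: 0.0103
grip_force: 18.0
```

Call:
jog_arm --targets '[[[0,0,0,0,-1],[0,0,0,0,-1],[0,0,0,0,-1]]]'

```text
clock: 20.57
eef_pos: [0.4541, -0.2788, 0.2669]
tool_rot: [[-0.994, -0.113, 0.001], [-0.113, 0.994, 0.0], [-0.001, -0.0, -1.0]]
contact_force: [0.9, 0.1, -1.0]
grip_width: 0.0103
grip_force: 18.0
```

```bash
python3 to.py .4522 -.2825 .216
```

```text
20.5667 [ 0.4541 -0.2788  0.2669] 
 [[-0.9935 -0.1135  0.0005]
 [-0.1135  0.9935  0.    ]
 [-0.0005 -0.     -1.    ]] [ 0.9067  0.1126 -1.028 ] 0.010326622117556628 17.996758818626404 [-0.6946  0.5064  1.6851  0.0004  0.9497 -2.3794]
units [ 0.0046 -0.0069  0.1018]
```

Call:
jog_arm --targets '[[[0.003,-0.007,0.04,0,-1],[0.003,-0.007,0.07,0,-1],[0.003,-0.007,0.084,0,-1],[0.003,-0.007,0.094,0,-1],[0.003,-0.007,0.1,0,-1]]]'

```text
clock: 20.98
eef_pos: [0.4523, -0.2833, 0.2165]
tool_rot: [[-0.994, -0.112, -0.0], [-0.112, 0.994, 0.0], [0.0, 0.0, -1.0]]
contact_force: [-0.2, -0.4, -1.0]
grip_width: 0.0104
grip_force: 18.0
```

Call:
jog_arm --targets '[[[0,0,0,0,-1],[0,0,0,0,-1],[0,0,0,0,-1]]]'

```text
clock: 21.23
eef_pos: [0.4521, -0.2839, 0.2173]
tool_rot: [[-0.994, -0.111, 0.001], [-0.111, 0.994, -0.001], [-0.001, -0.001, -1.0]]
contact_force: [-0.4, 1.3, -0.7]
grip_width: 0.0104
grip_force: 18.0
```

Call:
jog_arm --targets '[[[0,0,0.001,0,-0.4],[0,0,0.001,0,-0.4],[0,0,0.001,0,-0.4],[0,0,-0.07,0,-0.4],[0,0,-0.15,0,-0.4]]]'

```text
clock: 21.65
eef_pos: [0.4512, -0.2834, 0.2902]
tool_rot: [[-0.994, -0.111, -0.005], [-0.111, 0.994, 0.004], [0.005, 0.005, -1.0]]
contact_force: [0.5, -2.0, 0.1]
grip_width: 0.0274
grip_force: 0.0
```

Call:
jog_arm --targets '[[[-0.11,0.29,-0.02,0,-0.4],[-0.11,0.29,-0.02,0,-0.4],[-0.11,0.29,-0.02,0,-0.4],[-0.11,0.29,-0.02,0,-0.4],[-0.11,0.29,-0.02,0,-0.4]]]'

```text
clock: 22.07
eef_pos: [0.4911, -0.1291, 0.3025]
tool_rot: [[-0.993, -0.115, 0.001], [-0.115, 0.993, 0.001], [-0.001, 0.001, -1.0]]
contact_force: [-0.6, -0.3, -0.2]
grip_width: 0.0276
grip_force: 0.0
```

Call:
jog_arm --targets '[[[-0.11,0.29,0.02,0,-0.4],[-0.11,0.29,0.02,0,-0.4],[-0.11,0.29,0.02,0,-0.4],[-0.11,0.29,0.02,0,-0.4],[-0.11,0.29,0.02,0,-0.4]]]'

```text
clock: 22.48
eef_pos: [0.5297, 0.0208, 0.2915]
tool_rot: [[-0.993, -0.115, 0.001], [-0.115, 0.993, 0.001], [-0.001, 0.001, -1.0]]
contact_force: [-0.9, -0.2, 0.2]
grip_width: 0.0277
grip_force: 0.0
```

Call:
jog_arm --targets '[[[0,0,0,0,-0.4],[0,0,0,0,-0.4],[0,0,0,0,-0.4]]]'

```text
clock: 22.73
eef_pos: [0.529, 0.0153, 0.2918]
tool_rot: [[-0.994, -0.11, 0.0], [-0.11, 0.994, -0.0], [-0.0, -0.0, -1.0]]
contact_force: [-0.2, 0.3, -0.2]
grip_width: 0.0277
grip_force: 0.0
```

```bash
python3 to.py .5297 .0171 .236; cat >> m.py <<'E'
def scw(tag=None):
    s=snap('scene',tag);m=cv2.inRange(cv2.cvtColor(s['pixels'],cv2.COLOR_RGB2HSV),(17,110,60),(32,255,255));n,l,t,c=cv2.connectedComponentsWithStats(m)
    for i in range(1,n):
        if t[i][4]>25: print('scene',t[i],c[i].round(1))
E
python3 -c "
from m import *
scw('s14.png')
topw('t14.png')"
```

```text
22.7333 [0.529  0.0153 0.2918] 
 [[-0.994  -0.1096  0.0001]
 [-0.1096  0.994  -0.0003]
 [-0.     -0.0003 -1.    ]] [-0.1721  0.3117 -0.1517] 0.027749572996609333 0.0 [-0.1158  0.4677  1.6693 -0.0003  1.0046 -1.7963]
units [-0.0019  0.0034  0.1116]
scene [305 165  18   6  43] [314.2 167.7]
scene [284 170  19   8  58] [291.8 173.7]
scene [299 220   9  13  88] [303.1 226.9]
scene [147 235  19  36 447] [154.9 254.7]
scene [121 265   8  10  58] [124.1 270.1]
scene [ 158  366   45   45 1070] [180.2 387.5]
top 6 [440.5 236. ] [ 0.6055 -0.2546]
top 6 [470.5 236. ] [ 0.6062 -0.3243]
top 18 [489.  255.5] [ 0.5613 -0.3666]
top 205 [451.5 276.9] [ 0.5111 -0.279 ]
top 45 [476.6 277.9] [ 0.5093 -0.3368]
top 15 [432. 304.] [ 0.4487 -0.2334]
top 130 [451.2 303.3] [ 0.4508 -0.2775]
top 25 [472. 319.] [ 0.4155 -0.3247]
```

Call:
jog_arm --targets '[[[-0.001,0.003,0.06,0,-0.4],[-0.001,0.003,0.09,0,-0.4],[-0.001,0.003,0.111,0,-0.4],[-0.001,0.003,0.111,0,-0.4],[-0.001,0.003,0.111,0,-0.4]]]'

```text
clock: 23.25
eef_pos: [0.5295, 0.0175, 0.2362]
tool_rot: [[-0.994, -0.11, -0.001], [-0.11, 0.994, 0.0], [0.001, 0.0, -1.0]]
contact_force: [-0.1, 1.1, 0.2]
grip_width: 0.0276
grip_force: 0.0
```

Call:
jog_arm --targets '[[[0,0,0,0,-1],[0,0,0,0,-1],[0,0,0,0,-1],[0,0,0,0,-1],[0,0,0,0,-1]]]' --squeeze 18

```text
clock: 23.67
eef_pos: [0.5297, 0.0181, 0.237]
tool_rot: [[-0.994, -0.111, 0.002], [-0.111, 0.994, -0.0], [-0.002, -0.0, -1.0]]
contact_force: [-1.3, -0.6, 5.0]
grip_width: 0.0101
grip_force: 18.0
```

Call:
jog_arm --targets '[[[0,0,-0.04,0,-1],[0,0,-0.12,0,-1],[0,0,-0.12,0,-1],[0,0,-0.12,0,-1],[0,0,-0.12,0,-1]]]'

```text
clock: 24.08
eef_pos: [0.5291, 0.0182, 0.2961]
tool_rot: [[-0.994, -0.111, -0.0], [-0.111, 0.994, 0.0], [0.0, 0.0, -1.0]]
contact_force: [0.1, -0.4, -1.6]
grip_width: 0.0102
grip_force: 18.0
```

Call:
jog_arm --targets '[[[0.078,-0.234,0,0,-1],[0.078,-0.234,0,0,-1],[0.078,-0.234,0,0,-1],[0.078,-0.234,0,0,-1],[0.078,-0.234,0,0,-1]]]'

```text
clock: 24.5
eef_pos: [0.5029, -0.1042, 0.2949]
tool_rot: [[-0.994, -0.107, -0.002], [-0.107, 0.994, 0.001], [0.002, 0.001, -1.0]]
contact_force: [-0.6, 0.6, 0.1]
grip_width: 0.0105
grip_force: 18.0
```

Call:
jog_arm --targets '[[[0.078,-0.234,0,0,-1],[0.078,-0.234,0,0,-1],[0.078,-0.234,0,0,-1],[0.078,-0.234,0,0,-1],[0.078,-0.234,0,0,-1]]]'

```text
clock: 24.92
eef_pos: [0.4777, -0.2236, 0.2952]
tool_rot: [[-0.994, -0.108, -0.001], [-0.108, 0.994, 0.001], [0.001, 0.002, -1.0]]
contact_force: [0.6, 1.5, -0.4]
grip_width: 0.0105
grip_force: 18.0
```

Call:
jog_arm --targets '[[[0.078,-0.233,0.03,0,-1],[0.078,-0.233,0.03,0,-1],[0.078,-0.233,0.03,0,-1],[0.078,-0.233,0.03,0,-1],[0.078,-0.233,0.03,0,-1]]]'

```text
clock: 25.33
eef_pos: [0.4522, -0.3429, 0.28]
tool_rot: [[-0.994, -0.11, -0.001], [-0.11, 0.994, 0.002], [0.001, 0.002, -1.0]]
contact_force: [0.1, -0.1, 0.1]
grip_width: 0.0105
grip_force: 18.0
```

Call:
jog_arm --targets '[[[0,0,0,0,-1],[0,0,0,0,-1],[0,0,0,0,-1]]]'

```text
clock: 25.58
eef_pos: [0.4528, -0.3414, 0.2813]
tool_rot: [[-0.994, -0.113, -0.0], [-0.113, 0.994, 0.001], [0.0, 0.001, -1.0]]
contact_force: [0.3, 0.3, -0.9]
grip_width: 0.0103
grip_force: 18.0
```

```bash
python3 to.py .452 -.3438 .2105
```

```text
25.5833 [ 0.4528 -0.3414  0.2813] 
 [[-0.9935 -0.1135 -0.0001]
 [-0.1135  0.9935  0.0006]
 [ 0.      0.0006 -1.    ]] [ 0.2613  0.2682 -0.8765] 0.010341123372387948 17.998530864715576 [-0.7812  0.5409  1.5714  0.0004  1.0298 -2.466 ]
units [ 0.0022 -0.0047  0.1415]
```

Call:
jog_arm --targets '[[[0.002,-0.004,0.07,0,-1],[0.002,-0.004,0.11,0,-1],[0.002,-0.004,0.124,0,-1],[0.002,-0.004,0.134,0,-1],[0.002,-0.004,0.14,0,-1]]]'

```text
clock: 26.0
eef_pos: [0.4517, -0.3449, 0.2114]
tool_rot: [[-0.994, -0.112, 0.0], [-0.112, 0.994, -0.0], [-0.0, -0.0, -1.0]]
contact_force: [0.1, 0.6, -0.1]
grip_width: 0.0099
grip_force: 18.0
```

Call:
jog_arm --targets '[[[0,0,0,0,-1],[0,0,0,0,-1],[0,0,0,0,-1]]]'

```text
clock: 26.25
eef_pos: [0.4515, -0.3455, 0.2123]
tool_rot: [[-0.994, -0.111, 0.002], [-0.111, 0.994, -0.001], [-0.001, -0.001, -1.0]]
contact_force: [0.5, 0.6, -0.6]
grip_width: 0.0105
grip_force: 18.0
```

Call:
jog_arm --targets '[[[0,0,0.001,0,-0.4],[0,0,0.001,0,-0.4],[0,0,0.001,0,-0.4],[0,0,-0.07,0,-0.4],[0,0,-0.15,0,-0.4]]]'

```text
clock: 26.67
eef_pos: [0.4505, -0.3448, 0.2845]
tool_rot: [[-0.994, -0.111, -0.005], [-0.111, 0.994, 0.005], [0.004, 0.006, -1.0]]
contact_force: [1.0, -1.4, 0.5]
grip_width: 0.0274
grip_force: 0.0
```

Call:
jog_arm --targets '[[[-0.1,0.331,-0.07,0,-0.1],[-0.1,0.331,-0.07,0,-0.1],[-0.1,0.331,-0.07,0,-0.1],[-0.1,0.331,-0.07,0,-0.1],[-0.1,0.331,-0.07,0,-0.1]]]'

```text
clock: 27.08
eef_pos: [0.4829, -0.1708, 0.3227]
tool_rot: [[-0.993, -0.114, 0.002], [-0.114, 0.993, 0.001], [-0.002, 0.001, -1.0]]
contact_force: [0.1, 0.2, 0.4]
grip_width: 0.0413
grip_force: 0.0
```

Call:
jog_arm --targets '[[[-0.1,0.331,-0.07,0,-0.1],[-0.1,0.331,-0.07,0,-0.1],[-0.1,0.331,-0.07,0,-0.1],[-0.1,0.331,-0.07,0,-0.1],[-0.1,0.331,-0.07,0,-0.1]]]'

```text
clock: 27.5
eef_pos: [0.5144, -0.001, 0.3577]
tool_rot: [[-0.993, -0.115, 0.003], [-0.115, 0.993, 0.001], [-0.003, 0.001, -1.0]]
contact_force: [0.9, -0.1, 0.7]
grip_width: 0.0414
grip_force: 0.0
```

Call:
jog_arm --targets '[[[-0.1,0.331,-0.07,0,-0.1],[-0.1,0.331,-0.07,0,-0.1],[-0.1,0.331,-0.07,0,-0.1],[-0.1,0.331,-0.07,0,-0.1],[-0.1,0.331,-0.07,0,-0.1]]]'

```text
clock: 27.92
eef_pos: [0.5458, 0.1689, 0.3925]
tool_rot: [[-0.993, -0.115, 0.003], [-0.115, 0.993, 0.002], [-0.003, 0.002, -1.0]]
contact_force: [-0.8, 0.0, -0.0]
grip_width: 0.0414
grip_force: 0.0
```

Call:
jog_arm --targets '[[[-0.1,0.331,0,0,-0.1],[-0.1,0.331,0,0,-0.1],[-0.1,0.331,0,0,-0.1],[-0.1,0.331,0,0,-0.1],[-0.1,0.331,0,0,-0.1]]]'

```text
clock: 28.33
eef_pos: [0.5767, 0.3394, 0.39]
tool_rot: [[-0.993, -0.115, -0.0], [-0.115, 0.993, 0.002], [0.0, 0.002, -1.0]]
contact_force: [-0.5, -0.2, 0.5]
grip_width: 0.0413
grip_force: 0.0
```

Call:
jog_arm --targets '[[[0,0,0,0,-0.1],[0,0,0,0,-0.1],[0,0,0,0,-0.1]]]'

```text
clock: 28.58
eef_pos: [0.5769, 0.3329, 0.3911]
tool_rot: [[-0.994, -0.109, -0.0], [-0.109, 0.994, -0.001], [0.001, -0.001, -1.0]]
contact_force: [1.3, 0.4, 0.2]
grip_width: 0.0414
grip_force: 0.0
```

```bash
python3 -c "
from m import *
st();s=snap('wrist','w16.png');np.savez('w16.npz',**s);print(cam(s))
q=snap('scene','s16.png');a=cv2.resize(cv2.imread('pics/s16.png')[210:330,80:240],None,fx=2.5,fy=2.5,interpolation=cv2.INTER_CUBIC)
t=snap('top','t16.png');b=cv2.resize(cv2.imread('pics/t16.png')[225:325,425:500],None,fx=3,fy=3,interpolation=cv2.INTER_CUBIC)
w=cv2.imread('pics/w16.png')[:290]
o=np.zeros((600,640,3),np.uint8);o[:290]=w;o[295:595,:400]=a;o[295:595,405:630]=b
cv2.imwrite('pics/c16.png',o);scw();topw()"
```

```text
28.5833 [0.5769 0.3329 0.3911] 
 [[-0.994  -0.1094 -0.0004]
 [-0.1094  0.994  -0.0009]
 [ 0.0005 -0.0009 -1.    ]] [1.2603 0.4381 0.2039] 0.041431628544347156 0.0 [ 0.4086  0.6192  1.1051 -0.0007  1.4181 -1.2718]
[0.5056 0.3235 0.371 ]
scene [455 102  36  12 119] [471.3 107.7]
scene [147 235  19  36 446] [154.9 254.7]
scene [118 243  11  13  99] [122.5 249.8]
scene [121 265   8  10  57] [124.  270.1]
scene [ 158  366   45   45 1068] [180.2 387.5]
top 19 [489. 255.] [ 0.5625 -0.3666]
top 204 [451.5 276.9] [ 0.511 -0.279]
top 43 [476.5 278.1] [ 0.509  -0.3367]
top 16 [432.  304.5] [ 0.4476 -0.2333]
top 130 [451.2 303.3] [ 0.4508 -0.2775]
top 81 [477.  303.7] [ 0.4504 -0.3369]
top 16 [467.5 319. ] [ 0.4154 -0.3144]
top 8 [480.5 319. ] [ 0.4156 -0.3442]
```

View pics/c16.png

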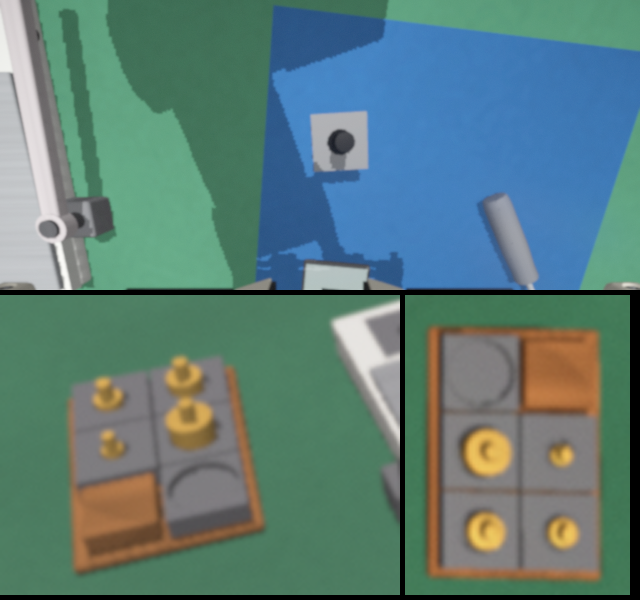

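All four weights sit upright in their pockets. The stylus handle top is at (341,142), and the stand top spans (311–368, 111–171).

```bash
python3 -c "
from m import *
s=load('w16.npz');g=cv2.cvtColor(s['pixels'],cv2.COLOR_RGB2GRAY)
m=np.zeros_like(g);m[105:180,300:380]=(g[105:180,300:380]<55)*255
n,l,t,c=cv2.connectedComponentsWithStats(m)
for i in range(1,n):
  if t[i][4]>30: print(t[i],c[i],ray(s,*c[i],.125),ray(s,*c[i],.12))
for z in (.063,): print('stand',ray(s,339.7,141,z))
x=np.load('w1.npz');s=dict(x);g=cv2.cvtColor(s['pixels'],cv2.COLOR_RGB2GRAY);
for f in ('w1.npz','w4.npz'):
  s=load(f);g=cv2.cvtColor(s['pixels'],cv2.COLOR_RGB2GRAY);u,v=map(int,proj(s,[.4516,-.0955,.036]));a=g[v-12:v+12,u-12:u+12]
  mm=(a<60).astype(np.uint8);n,l,t,c=cv2.connectedComponentsWithStats(mm);
  for i in range(1,n):
    if t[i][4]>5: q=c[i]+[u-12,v-12];print(f,t[i],q,[ray(s,*q,z) for z in (.036,.03)],cam(s))
"; python3 to.py .5 .339 .30
```

```text
[329 131  15  23 147] [334.57142857 142.76870748] [0.5049964  0.33351887 0.125     ] [0.50498352 0.33372288 0.12      ]
stand [0.50295881 0.34011873 0.063     ]
w1.npz [ 8  9 10  8 59] [264.62711864 128.37288136] [array([ 0.45140776, -0.09546695,  0.036     ]), array([ 0.45129416, -0.09635848,  0.03      ])] [ 0.45800446 -0.04369566  0.38441937]
w4.npz [  4   6  13  13 120] [564.59166667 103.33333333] [array([ 0.45098501, -0.09880225,  0.036     ]), array([ 0.44998535, -0.09502705,  0.03      ])] [ 0.50932404 -0.31912     0.38615522]
28.8333 [0.5768 0.3336 0.3917] 
 [[-0.994  -0.1095  0.0004]
 [-0.1095  0.994   0.0001]
 [-0.0004  0.0001 -1.    ]] [-0.0847 -0.4275  0.3302] 0.04127620142055756 0.0 [ 0.4094  0.6188  1.104  -0.      1.4183 -1.2711]
units [0.1515 0.0276 0.1833]
```

Call:
jog_arm --targets '[[[0.144,0.027,0.06,0,-0.1],[0.144,0.027,0.12,0,-0.1],[0.144,0.027,0.12,0,-0.1],[0.144,0.027,0.12,0,-0.1],[0.144,0.027,0.12,0,-0.1]]]'

```text
clock: 29.25
eef_pos: [0.5037, 0.3401, 0.3318]
tool_rot: [[-0.994, -0.111, 0.001], [-0.111, 0.994, 0.0], [-0.001, 0.0, -1.0]]
contact_force: [0.4, -0.2, 0.3]
grip_width: 0.0416
grip_force: 0.0
```

Call:
jog_arm --targets '[[[0,0,0,0,-0.1],[0,0,0,0,-0.1],[0,0,0,0,-0.1]]]'

```text
clock: 29.5
eef_pos: [0.5046, 0.34, 0.3324]
tool_rot: [[-0.994, -0.11, 0.002], [-0.11, 0.994, 0.001], [-0.003, 0.001, -1.0]]
contact_force: [1.1, 0.8, -0.5]
grip_width: 0.0408
grip_force: 0.0
```

```bash
python3 -c "
from m import *
s=load('w16.npz');h=cv2.cvtColor(s['pixels'],cv2.COLOR_RGB2HSV);g=h[:,:,2]
a=h[100:182,300:382]
m=((a[:,:,1]<60)).astype(np.uint8);c=max(cv2.findContours(m,0,2)[0],key=cv2.contourArea)
R=cv2.minAreaRect(c);print(R);u=np.array(R[0])+300*np.array([1,0])+[0,100];print(u,ray(s,*u,.063))
np.set_printoptions(linewidth=250)
print(g[124:176:2,318:366:2])
"; python3 to.py .5035 .339 .251
```

```text
((39.50498962402344, 41.09975051879883), (57.278446197509766, 55.73038864135742), 87.1375961303711)
[339.50498962 141.09975052] [0.50305594 0.33996743 0.063     ]
[[182 181 181 180 181 181 181 180 180 180 180 180 180 180 180 181 181 179 180 180 180 180 180 180]
 [181 181 182 181 181 180 181 180 180 180 179 179 180 181 180 181 180 180 180 180 180 180 181 180]
 [181 181 181 180 180 180 180 181 178 170 160 158 164 169 176 180 180 180 181 180 180 180 181 181]
 [180 180 180 180 180 181 180 169 143 103  76  74  88 104 148 174 179 180 180 180 181 181 180 180]
 [180 180 181 181 180 180 167 115  64  53  54  60  68  74  88 126 160 177 180 180 181 180 179 179]
 [181 181 180 181 180 175 130  60  51  49  64  77  81  80  82  81 101 150 177 180 180 180 180 180]
 [181 180 180 181 179 151  76  49  42  56  78  78  80  79  79  78  77  99 162 179 179 179 180 179]
 [181 180 181 181 174 113  53  43  44  68  77  80  79  77  77  74  75  82 144 178 180 180 180 179]
 [180 180 180 179 168  96  51  41  46  69  76  76  76  76  74  76  72  74 122 174 180 179 179 179]
 [179 180 179 180 158  77  50  41  49  71  74 
[... 1181 characters left out ...]
25 125 125 127 143 172 177 178 177 178 177 177 177 178 177]
 [126 144 169 176 177 177 169 152 146 130 128 129 131 154 174 175 175 173 172 171 176 182 183 184]
 [127 130 146 165 168 167 166 165 160 141 138 145 143 148 151 151 151 150 149 149 173 193 194 194]
 [138 139 140 145 145 143 143 144 144 143 142 142 140 141 140 141 143 142 143 143 163 187 194 195]
 [141 141 142 141 141 141 142 143 142 141 141 140 140 140 139 140 142 142 143 143 148 180 194 194]]
29.5 [0.5046 0.34   0.3324] 
 [[-0.9939 -0.1101  0.0025]
 [-0.1101  0.9939  0.0012]
 [-0.0026  0.0009 -1.    ]] [ 1.1154  0.8261 -0.503 ] 0.04079681429124747 0.0 [ 0.4671  0.554   1.3876 -0.      1.1972 -1.214 ]
units [ 0.0028 -0.002   0.1628]
```

Call:
jog_arm --targets '[[[0.003,0,0.08,0,-0.1],[0.003,0,0.14,0,-0.1],[0.003,0,0.162,0,-0.1],[0.003,0,0.162,0,-0.1],[0.003,0,0.162,0,-0.1]]]'

```text
clock: 29.92
eef_pos: [0.5027, 0.3401, 0.2509]
tool_rot: [[-0.994, -0.111, 0.001], [-0.111, 0.994, 0.0], [-0.001, 0.0, -1.0]]
contact_force: [0.4, 0.9, 0.0]
grip_width: 0.0416
grip_force: 0.0
```

Call:
jog_arm --targets '[[[0,0,0,0,-1],[0,0,0,0,-1],[0,0,0,0,-1],[0,0,0,0,-1],[0,0,0,0,-1]]]' --squeeze 30

```text
clock: 30.33
eef_pos: [0.5021, 0.3402, 0.251]
tool_rot: [[-0.994, -0.111, 0.001], [-0.111, 0.994, 0.001], [-0.001, 0.001, -1.0]]
contact_force: [-0.2, 0.1, 3.3]
grip_width: 0.0127
grip_force: 30.9
```

Call:
jog_arm --targets '[[[0,0,0,0,-1],[0,0,-0.04,0,-1],[0,0,-0.1,0,-1],[0,0,-0.2,0,-1],[0,0,-0.2,0,-1]]]'

```text
clock: 30.75
eef_pos: [0.5028, 0.3405, 0.3568]
tool_rot: [[-0.994, -0.111, 0.009], [-0.111, 0.994, 0.005], [-0.009, 0.004, -1.0]]
contact_force: [1.5, 1.1, 1.2]
grip_width: 0.0128
grip_force: 30.5
```

```bash
python3 to.py .451 -.096 .35;python3 -c "
from m import *
s=snap('scene','s19.png')
cv2.imwrite('pics/s19c.png',cv2.resize(cv2.imread('pics/s19.png')[60:240,340:540],None,fx=3,fy=3,interpolation=cv2.INTER_CUBIC))"
```

```text
30.75 [0.5028 0.3405 0.3568] 
 [[-0.9938 -0.1111  0.0089]
 [-0.1111  0.9938  0.0045]
 [-0.0093  0.0035 -1.    ]] [1.4727 1.079  1.2367] 0.012794141682696767 30.468121438352682 [ 0.4691  0.5284  1.3614  0.      1.2419 -1.213 ]
units [ 0.2001 -0.8562  0.0087]
```

View pics/s19c.png

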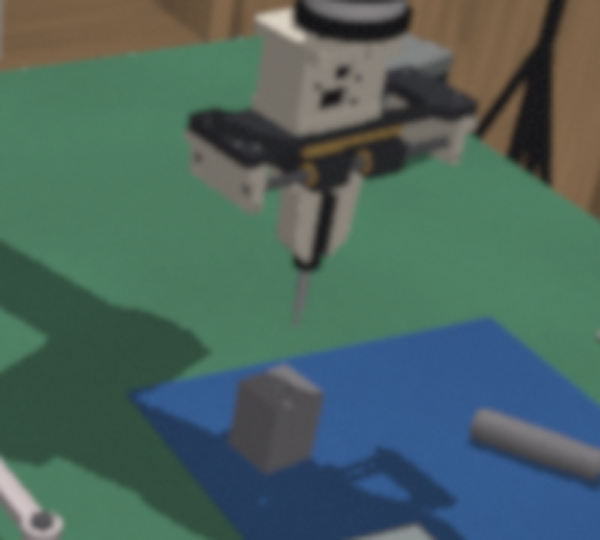

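The stylus is clear of its stand, hanging nearly vertical with its tip at (296,325) in the crop. Next is the button.

Call:
jog_arm --targets '[[[0.067,-0.285,0,0,-1],[0.067,-0.285,0,0,-1],[0.067,-0.285,0,0,-1],[0.067,-0.285,0,0,-1],[0.067,-0.285,0,0,-1]]]'

```text
clock: 31.22
eef_pos: [0.4837, 0.1911, 0.3491]
tool_rot: [[-0.994, -0.107, -0.003], [-0.107, 0.994, -0.002], [0.003, -0.002, -1.0]]
contact_force: [1.0, 0.9, -0.2]
grip_width: 0.0124
grip_force: 30.5
```

Call:
jog_arm --targets '[[[0.067,-0.285,0,0,-1],[0.067,-0.285,0,0,-1],[0.067,-0.285,0,0,-1],[0.067,-0.285,0,0,-1],[0.067,-0.285,0,0,-1]]]'

```text
clock: 31.63
eef_pos: [0.4666, 0.0464, 0.3493]
tool_rot: [[-0.994, -0.107, -0.002], [-0.107, 0.994, -0.001], [0.002, -0.001, -1.0]]
contact_force: [-0.3, -0.5, -1.2]
grip_width: 0.0126
grip_force: 30.5
```

Call:
jog_arm --targets '[[[0.066,-0.286,0.06,0,-1],[0.066,-0.286,0.06,0,-1],[0.066,-0.286,0.06,0,-1],[0.066,-0.286,0.06,0,-1],[0.066,-0.286,0.06,0,-1]]]'

```text
clock: 32.05
eef_pos: [0.4499, -0.0993, 0.3185]
tool_rot: [[-0.994, -0.108, -0.002], [-0.108, 0.994, 0.0], [0.002, 0.0, -1.0]]
contact_force: [0.2, 0.5, -0.1]
grip_width: 0.0126
grip_force: 30.5
```

Call:
jog_arm --targets '[[[0,0,0,0,-1],[0,0,0,0,-1],[0,0,0,0,-1],[0,0,0,0,-1]]]'

```text
clock: 32.38
eef_pos: [0.4503, -0.0952, 0.3203]
tool_rot: [[-0.994, -0.113, 0.0], [-0.113, 0.994, 0.0], [-0.0, 0.0, -1.0]]
contact_force: [0.3, -0.3, -0.8]
grip_width: 0.0127
grip_force: 30.5
```

```bash
python3 to.py .451 -.096 .275;python3 -c "
from m import *
s=snap('scene','s20.png');u,v=map(int,proj(s,[.451,-.096,.06]))
a=cv2.resize(cv2.imread('pics/s20.png')[v-40:v+60,u-65:u+65],None,fx=3,fy=3,interpolation=cv2.INTER_CUBIC)
t=snap('wrist','w20.png');b=cv2.resize(cv2.imread('pics/w20.png')[80:340,220:420],None,fx=1.8,fy=1.8,interpolation=cv2.INTER_CUBIC)
o=np.zeros((480,770,3),np.uint8);o[:300,:390]=a;o[:468,395:755]=b
cv2.imwrite('pics/c20.png',o)
print(u,v,[proj(s,[.451,-.096,z]) for z in (.03,.036)])"
```

```text
32.3833 [ 0.4503 -0.0952  0.3203] 
 [[-0.9936 -0.1129  0.0002]
 [-0.1129  0.9936  0.0003]
 [-0.0003  0.0002 -1.    ]] [ 0.2649 -0.258  -0.7671] 0.012654042359924034 30.46847229325067 [-0.3752  0.319   1.8192  0.0004  1.0033 -2.0593]
units [-0.0011 -0.0018  0.0905]
241 214 [(np.float64(242.3285361144609), np.float64(225.6897339305142)), (np.float64(242.0845158145861), np.float64(223.51734925795085))]
```

View pics/c20.png

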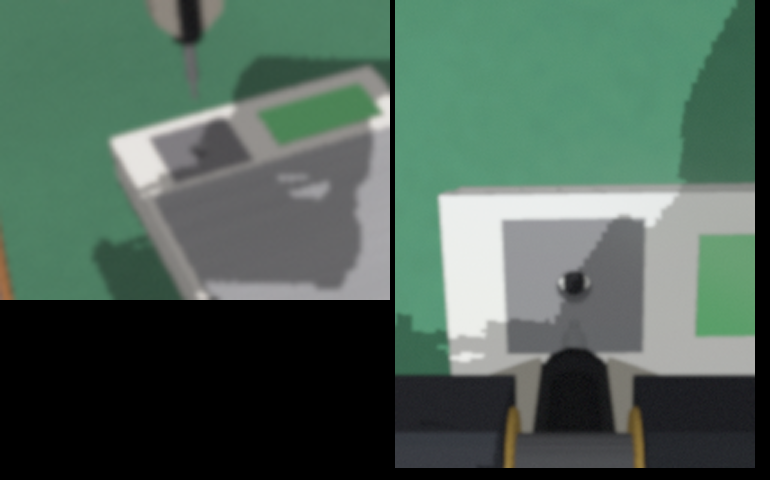

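The wrist view puts the button hole at crop (574,283) in line with the stylus, and the scene view shows the tip above the panel, so I'll press in stages after a quick position check.

```bash
python3 -c "
from m import *
s=snap('wrist');print(ray(s,319.6,237.2,.036),ray(s,319.6,237.2,.03))
g=cv2.cvtColor(s['pixels'],cv2.COLOR_RGB2GRAY)[222:252,304:336];n,l,t,c=cv2.connectedComponentsWithStats((g<60).astype(np.uint8))
for i in range(1,n):print(t[i],c[i]+[304,222],ray(s,*(c[i]+[304,222]),.032))
"
```

```text
[ 0.44920076 -0.09678878  0.036     ] [ 0.45079402 -0.0965993   0.03      ]
[ 11  10  10  12 104] [319.83653846 237.36538462] [ 0.45037468 -0.09646392  0.032     ]
```

Call:
jog_arm --targets '[[[0,-0.002,0.05,0,-1],[0,-0.002,0.08,0,-1],[0,-0.002,0.096,0,-1],[0,-0.002,0.106,0,-1],[0,-0.002,0.112,0,-1]]]'

```text
clock: 32.95
eef_pos: [0.4502, -0.0972, 0.264]
tool_rot: [[-0.994, -0.111, -0.001], [-0.111, 0.994, 0.001], [0.001, 0.001, -1.0]]
contact_force: [-1.7, 0.4, 2.9]
grip_width: 0.0128
grip_force: 30.5
```

Call:
jog_arm --targets '[[[0,0,0.002,0,-1],[0,0,0.002,0,-1],[0,0,0.002,0,-1]]]'

```text
clock: 33.2
eef_pos: [0.4503, -0.0974, 0.264]
tool_rot: [[-0.994, -0.111, 0.001], [-0.111, 0.994, -0.0], [-0.001, -0.0, -1.0]]
contact_force: [-1.7, 1.3, 3.4]
grip_width: 0.0125
grip_force: 30.5
```

Call:
jog_arm --targets '[[[0,0,0.002,0,-1],[0,0,0.003,0,-1],[0,0,0.003,0,-1],[0,0,0.003,0,-1]]]'

```text
clock: 33.53
eef_pos: [0.4505, -0.0975, 0.2631]
tool_rot: [[-0.994, -0.111, 0.002], [-0.111, 0.994, -0.001], [-0.002, -0.001, -1.0]]
contact_force: [-3.2, 1.6, 12.6]
grip_width: 0.0128
grip_force: 30.6
```

The force rises to 12.6 N, so the button is bottomed out. Next I'll lift off and return the stylus.

Call:
jog_arm --targets '[[[0,0,-0.06,0,-1],[0,0,-0.12,0,-1],[0,0,-0.18,0,-1],[0,0,-0.18,0,-1],[0,0,-0.18,0,-1]]]'

```text
clock: 33.95
eef_pos: [0.4506, -0.0976, 0.3534]
tool_rot: [[-0.994, -0.111, 0.005], [-0.111, 0.994, -0.002], [-0.005, -0.002, -1.0]]
contact_force: [-0.5, 0.4, -0.7]
grip_width: 0.0125
grip_force: 30.5
```

Call:
jog_arm --targets '[[[-0.067,0.286,0,0,-1],[-0.067,0.286,0,0,-1],[-0.067,0.286,0,0,-1],[-0.067,0.286,0,0,-1],[-0.067,0.286,0,0,-1]]]'

```text
clock: 34.37
eef_pos: [0.4674, 0.0519, 0.3503]
tool_rot: [[-0.993, -0.115, -0.002], [-0.115, 0.993, 0.001], [0.002, 0.002, -1.0]]
contact_force: [-1.0, -0.2, -0.7]
grip_width: 0.0127
grip_force: 30.5
```

Call:
jog_arm --targets '[[[-0.067,0.286,0,0,-1],[-0.067,0.286,0,0,-1],[-0.067,0.286,0,0,-1],[-0.067,0.286,0,0,-1],[-0.067,0.286,0,0,-1]]]'

```text
clock: 34.78
eef_pos: [0.485, 0.1974, 0.3502]
tool_rot: [[-0.993, -0.115, -0.001], [-0.115, 0.993, 0.001], [0.001, 0.001, -1.0]]
contact_force: [-0.3, -0.8, -0.0]
grip_width: 0.0128
grip_force: 30.5
```

Call:
jog_arm --targets '[[[-0.066,0.286,0,0,-1],[-0.066,0.286,0,0,-1],[-0.066,0.286,0,0,-1],[-0.066,0.286,0,0,-1],[-0.066,0.286,0,0,-1]]]'

```text
clock: 35.2
eef_pos: [0.502, 0.3428, 0.3499]
tool_rot: [[-0.993, -0.114, -0.001], [-0.114, 0.993, 0.0], [0.001, 0.001, -1.0]]
contact_force: [-1.3, -0.9, -0.8]
grip_width: 0.0127
grip_force: 30.5
```

Call:
jog_arm --targets '[[[0,0,0,0,-1],[0,0,0,0,-1],[0,0,0,0,-1],[0,0,0,0,-1]]]'

```text
clock: 35.53
eef_pos: [0.5023, 0.3385, 0.3517]
tool_rot: [[-0.994, -0.109, -0.0], [-0.109, 0.994, -0.0], [0.0, -0.0, -1.0]]
contact_force: [-0.2, -0.4, 0.1]
grip_width: 0.0122
grip_force: 30.5
```

```bash
python3 to.py .5024 .3401 .252
```

```text
35.5333 [0.5023 0.3385 0.3517] 
 [[-0.994  -0.1091 -0.0003]
 [-0.1091  0.994  -0.0004]
 [ 0.0003 -0.0003 -1.    ]] [-0.24   -0.3734  0.1483] 0.012245661570756728 30.474367967108265 [ 0.4666  0.5325  1.3689 -0.0002  1.2406 -1.2135]
units [-0.0006  0.0032  0.1994]
```

Call:
jog_arm --targets '[[[0,0.002,0.06,0,-1],[0,0.002,0.1,0,-1],[0,0.002,0.13,0,-1],[0,0.002,0.16,0,-1],[0,0.002,0.18,0,-1]]]'

```text
clock: 35.95
eef_pos: [0.5018, 0.3399, 0.2604]
tool_rot: [[-0.994, -0.11, -0.001], [-0.11, 0.994, -0.001], [0.001, -0.001, -1.0]]
contact_force: [-0.2, -0.2, -0.6]
grip_width: 0.0126
grip_force: 30.5
```

Call:
jog_arm --targets '[[[0,0,0.01,0,-1],[0,0,0.018,0,-1],[0,0,0.018,0,-1],[0,0,0.018,0,-1]]]'

```text
clock: 36.28
eef_pos: [0.5021, 0.341, 0.2534]
tool_rot: [[-0.994, -0.111, 0.001], [-0.111, 0.994, 0.001], [-0.001, 0.0, -1.0]]
contact_force: [0.0, 0.4, -0.8]
grip_width: 0.0127
grip_force: 30.5
```

Call:
jog_arm --targets '[[[0,0,0.005,0,-1],[0,0,0.005,0,-1],[0,0,0.005,0,-1],[0,0,0.005,0,-1]]]'

```text
clock: 36.62
eef_pos: [0.5022, 0.3412, 0.251]
tool_rot: [[-0.994, -0.111, 0.002], [-0.111, 0.994, 0.001], [-0.002, 0.001, -1.0]]
contact_force: [1.6, -0.1, 3.5]
grip_width: 0.0123
grip_force: 30.5
```

```bash
python3 -c "
from m import *
s=load('w5.npz')
for z in (.062,.069,.075):print('pin',z,ray(s,484,107,z))
s=load('w1.npz')
for z in (.062,.069):print('barend',z,ray(s,473,86,z),'mid',ray(s,463,190,z))
s=load('w2.npz')
print('pin w2',ray(s,414/.9,181/.9,.069),'bar',ray(s,432/.9,0,.069))
"
```

```text
pin 0.062 [0.60165488 0.10228607 0.062     ]
pin 0.069 [0.60262095 0.09931824 0.069     ]
pin 0.075 [0.60344901 0.09677438 0.075     ]
barend 0.062 [0.39914824 0.07964932 0.062     ] mid [0.48543352 0.09024925 0.062     ]
barend 0.069 [0.40042605 0.07697139 0.069     ] mid [0.48483801 0.08734119 0.069     ]
pin w2 [0.60411769 0.09829975 0.069     ] bar [0.44931319 0.0798982  0.069     ]
```

Call:
jog_arm --targets '[[[0,0,0,0,-0.3],[0,0,0,0,-0.3],[0,0,0,0,-0.3],[0,0,-0.06,0,-0.3],[0,0,-0.12,0,-0.3]]]'

```text
clock: 37.03
eef_pos: [0.5013, 0.3407, 0.3087]
tool_rot: [[-0.994, -0.111, -0.005], [-0.111, 0.994, -0.003], [0.005, -0.002, -1.0]]
contact_force: [-0.2, 0.2, 0.2]
grip_width: 0.032
grip_force: 0.0
```

Call:
jog_arm --targets '[[[0,0,-0.08,0,-0.3],[0,0,-0.08,0,-0.3],[0,0,-0.08,0,-0.3],[0,0,-0.08,0,-1]]]'

```text
clock: 37.37
eef_pos: [0.5015, 0.3409, 0.3498]
tool_rot: [[-0.994, -0.111, -0.001], [-0.111, 0.994, -0.0], [0.001, -0.0, -1.0]]
contact_force: [-0.4, -0.1, -0.4]
grip_width: 0.0289
grip_force: 0.0
```

```bash
cat > path.py <<'E'
from h import *
pin=np.array([.603,.099]);r=.15
def P(th,d): a=np.radians(th);return pin+r*np.array([np.cos(a),np.sin(a)])-d*np.array([-np.sin(a),np.cos(a)])
E
python3 -c "
from path import *
x,R=st();p=np.array(x['eef_pos'])
p0=P(185.7,.050);print(p0, R.T@(np.r_[p0,.30]-p)/.5)
pts=[p0]+[P(t,.028) for t in range(187,277,6)]+[P(277,.024)]
q=[R[:2,:2].T@v/.5 for v in pts]
for i in range(1,len(q)): print(i,pts[i].round(3),(q[i]-q[(i-1)//5*5]).round(3))
t=snap('top','t24.png');s=snap('scene','s24.png')
a=cv2.resize(cv2.imread('pics/s24.png')[100:280,330:530],None,fx=2,fy=2,interpolation=cv2.INTER_CUBIC);b=cv2.resize(cv2.imread('pics/t24.png')[140:330,150:310],None,fx=2,fy=2,interpolation=cv2.INTER_CUBIC)
o=np.zeros((380,730,3),np.uint8);o[:360,:400]=a;o[:380,405:725]=b;cv2.imwrite('pics/c24.png',o)
"
```

```text
37.3667 [0.5015 0.3409 0.3498] 
 [[-0.9938 -0.111  -0.0008]
 [-0.111   0.9938 -0.0002]
 [ 0.0008 -0.0002 -1.    ]] [-0.3694 -0.076  -0.4489] 0.028893444235378533 0.0 [ 0.4706  0.5356  1.3692  0.0001  1.2376 -1.2115]
[0.4488 0.1339] [ 0.1508 -0.3998  0.0997]
1 [0.451 0.109] [ 0.002 -0.051]
2 [0.451 0.093] [ 0.006 -0.083]
3 [0.452 0.077] [ 0.006 -0.114]
4 [0.455 0.061] [ 0.003 -0.146]
5 [0.46  0.046] [-0.003 -0.178]
6 [0.466 0.031] [-0.009 -0.031]
7 [0.474 0.017] [-0.022 -0.06 ]
8 [0.483 0.004] [-0.037 -0.088]
9 [ 0.494 -0.008] [-0.056 -0.114]
10 [ 0.506 -0.019] [-0.077 -0.138]
11 [ 0.519 -0.028] [-0.023 -0.022]
12 [ 0.532 -0.036] [-0.049 -0.041]
13 [ 0.547 -0.043] [-0.076 -0.057]
14 [ 0.562 -0.048] [-0.105 -0.071]
15 [ 0.578 -0.051] [-0.135 -0.081]
16 [ 0.597 -0.053] [-0.039 -0.007]
```

View pics/c24.png

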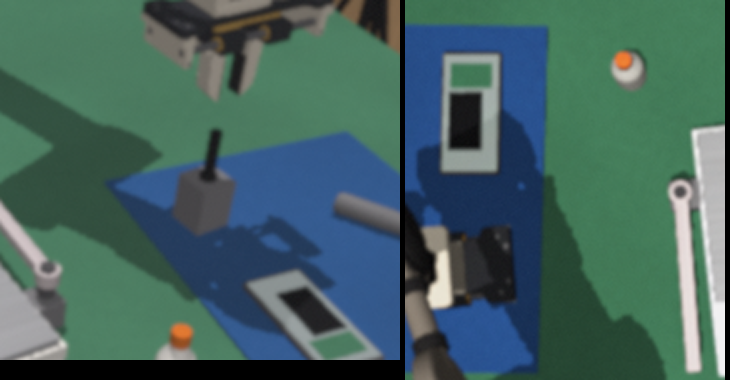

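The stylus stands upright in its stand, collar down, and the bar still lies beside the panel. Next I'll move the closed fingers beside the bar.

Call:
jog_arm --targets '[[[0.075,-0.2,0,0,-1],[0.075,-0.2,0,0,-1],[0.075,-0.2,0,0,-1],[0.075,-0.2,0,0,-1],[0.075,-0.2,0,0,-1]]]'

```text
clock: 37.88
eef_pos: [0.4756, 0.2365, 0.3494]
tool_rot: [[-0.994, -0.109, -0.002], [-0.109, 0.994, -0.0], [0.002, -0.0, -1.0]]
contact_force: [0.4, 0.5, 0.5]
grip_width: 0.0003
grip_force: 0.0
```

Call:
jog_arm --targets '[[[0.075,-0.2,0.1,0,-1],[0.075,-0.2,0.1,0,-1],[0.075,-0.2,0.1,0,-1],[0.075,-0.2,0.1,0,-1],[0.075,-0.2,0.1,0,-1]]]'

```text
clock: 38.3
eef_pos: [0.4496, 0.1336, 0.2991]
tool_rot: [[-0.994, -0.109, -0.003], [-0.109, 0.994, 0.0], [0.003, 0.0, -1.0]]
contact_force: [0.3, 0.6, -0.2]
grip_width: 0.0002
grip_force: 0.0
```

Call:
jog_arm --targets '[[[0,0,0,0,-1],[0,0,0,0,-1],[0,0,0,0,-1]]]'

```text
clock: 38.55
eef_pos: [0.45, 0.1351, 0.3006]
tool_rot: [[-0.994, -0.113, 0.001], [-0.113, 0.994, 0.0], [-0.001, 0.0, -1.0]]
contact_force: [-0.8, 0.0, -0.2]
grip_width: 0.001
grip_force: 0.0
```

```bash
python3 to.py .4488 .1339 .231
```

```text
38.55 [0.45   0.1351 0.3006] 
 [[-0.9936 -0.1126  0.0013]
 [-0.1126  0.9936  0.0004]
 [-0.0013  0.0003 -1.    ]] [-0.7966  0.0011 -0.2368] 0.00096874595533551 0.0 [ 0.1282  0.3616  1.8198  0.0003  0.9589 -1.5557]
units [ 0.0029 -0.0021  0.1391]
```

Call:
jog_arm --targets '[[[0.002,-0.002,0.08,0,-1],[0.002,-0.002,0.12,0,-1],[0.002,-0.002,0.138,0,-1],[0.002,-0.002,0.138,0,-1],[0.002,-0.002,0.138,0,-1]]]'

```text
clock: 38.97
eef_pos: [0.4491, 0.1333, 0.2316]
tool_rot: [[-0.994, -0.112, 0.0], [-0.112, 0.994, 0.0], [-0.0, 0.0, -1.0]]
contact_force: [0.3, 0.6, 0.1]
grip_width: 0.0003
grip_force: 0.0
```

Call:
jog_arm --targets '[[[0.002,-0.051,0,0,-1],[0.006,-0.083,0,0,-1],[0.006,-0.114,0,0,-1],[0.003,-0.146,0,0,-1],[-0.003,-0.178,0,0,-1]]]'

```text
clock: 39.38
eef_pos: [0.4607, 0.044, 0.233]
tool_rot: [[-0.994, -0.111, 0.003], [-0.111, 0.994, 0.0], [-0.003, -0.0, -1.0]]
contact_force: [-0.2, 0.9, -0.8]
grip_width: 0.0005
grip_force: 0.3
```

```bash
cat >> path.py <<'E'
def bar(pred,tag=None):
    # angle of the bar: light pinkish pixels near the bar's ring, seen by the top camera
    s=snap('top',tag);px=s['pixels'].astype(int)
    for z in (.069,):
        for th in range(180,290,3):
            v=[]
            for rr in (.06,.09,.185,.195):
                a=np.radians(th);u,w=proj(s,[pin[0]+rr*np.cos(a),pin[1]+rr*np.sin(a),z]);v.append(tuple(px[int(round(w)),int(round(u))]))
            print(th,v) if abs(th-pred)<25 else None
E
python3 -c "
from path import *
st();bar(215,'t26.png')"
```

```text
39.3833 [0.4607 0.044  0.233 ] 
 [[-0.9938 -0.1113  0.0034]
 [-0.1113  0.9938  0.    ]
 [-0.0034 -0.0003 -1.    ]] [-0.2435  0.8932 -0.8246] 0.00046639253870400257 0.3241240376519272 [-0.0706  0.4578  1.9093  0.0004  0.7711 -1.7533]
192 [(np.int64(40), np.int64(73), np.int64(53)), (np.int64(42), np.int64(64), np.int64(48)), (np.int64(152), np.int64(139), np.int64(126)), (np.int64(137), np.int64(126), np.int64(114))]
195 [(np.int64(39), np.int64(72), np.int64(51)), (np.int64(39), np.int64(70), np.int64(51)), (np.int64(154), np.int64(143), np.int64(130)), (np.int64(143), np.int64(132), np.int64(119))]
198 [(np.int64(39), np.int64(71), np.int64(51)), (np.int64(49), np.int64(77), np.int64(58)), (np.int64(156), np.int64(144), np.int64(131)), (np.int64(146), np.int64(136), np.int64(123))]
201 [(np.int64(58), np.int64(80), np.int64(65)), (np.int64(136), np.int64(139), np.int64(130)), (np.int64(162), np.int64(149), np.int64(135)), (np.int64(154), np.int64(142), np.int64(128))]
204 [(np.int64(111), np.int64(110), np.int64(105)), (np.int64(124), np.int64(122), np.int64(119)), (np.int64(167), n
[... 1475 characters left out ...]
int64(108), np.int64(108), np.int64(109)), (np.int64(31), np.int64(31), np.int64(32)), (np.int64(51), np.int64(52), np.int64(54))]
231 [(np.int64(111), np.int64(110), np.int64(112)), (np.int64(109), np.int64(109), np.int64(109)), (np.int64(58), np.int64(57), np.int64(60)), (np.int64(89), np.int64(88), np.int64(91))]
234 [(np.int64(111), np.int64(110), np.int64(111)), (np.int64(109), np.int64(109), np.int64(109)), (np.int64(92), np.int64(92), np.int64(93)), (np.int64(239), np.int64(238), np.int64(239))]
237 [(np.int64(110), np.int64(109), np.int64(109)), (np.int64(111), np.int64(110), np.int64(111)), (np.int64(188), np.int64(187), np.int64(186)), (np.int64(190), np.int64(190), np.int64(190))]
```

The bar follows and is now at about 212°. I'll continue along the arc.

Call:
jog_arm --targets '[[[-0.009,-0.031,0.003,0,-1],[-0.022,-0.06,0.003,0,-1],[-0.037,-0.088,0.003,0,-1],[-0.056,-0.114,0.003,0,-1],[-0.077,-0.138,0.003,0,-1]]]'

```text
clock: 39.85
eef_pos: [0.5069, -0.0204, 0.2309]
tool_rot: [[-0.994, -0.111, 0.002], [-0.111, 0.994, -0.0], [-0.002, -0.0, -1.0]]
contact_force: [-0.2, 1.3, 0.0]
grip_width: 0.0006
grip_force: 0.3
```

Call:
jog_arm --targets '[[[-0.023,-0.022,0,0,-1],[-0.049,-0.041,0,0,-1],[-0.076,-0.057,0,0,-1],[-0.105,-0.071,0,0,-1],[-0.12,-0.076,0,0,-1]]]'

```text
clock: 40.27
eef_pos: [0.5717, -0.0517, 0.2309]
tool_rot: [[-0.994, -0.11, 0.003], [-0.11, 0.994, -0.001], [-0.003, -0.001, -1.0]]
contact_force: [-0.6, 0.1, 0.4]
grip_width: 0.0002
grip_force: 0.2
```

Call:
jog_arm --targets '[[[0,0,0,0,-1],[0,0,0,0,-1]]]'

```text
clock: 40.43
eef_pos: [0.5698, -0.0506, 0.23]
tool_rot: [[-0.994, -0.111, 0.0], [-0.111, 0.994, 0.0], [-0.0, 0.0, -1.0]]
contact_force: [-0.4, 0.9, -0.3]
grip_width: 0.0002
grip_force: 0.0
```

```bash
cat >> path.py <<'E'
def bar2():
    s=snap('top');g=cv2.cvtColor(s['pixels'],cv2.COLOR_RGB2GRAY).astype(int)
    for rr in (.05,.07,.09,.11):
        print(rr,[(th,g[int(round(w)),int(round(u))]) for th in range(246,292,3) for u,w in [proj(s,[pin[0]+rr*np.cos(np.radians(th)),pin[1]+rr*np.sin(np.radians(th)),.069])]])
E
python3 -c "
from path import *
st();bar2()"
```

```text
40.4333 [ 0.5698 -0.0506  0.23  ] 
 [[-0.9938 -0.1111  0.0002]
 [-0.1111  0.9938  0.0001]
 [-0.0002  0.0001 -1.    ]] [-0.381   0.881  -0.2971] 0.00018326261524901927 0.0 [-0.2226  0.6155  1.6032  0.0002  0.9227 -1.9049]
0.05 [(246, np.int64(191)), (249, np.int64(192)), (252, np.int64(185)), (255, np.int64(156)), (258, np.int64(169)), (261, np.int64(190)), (264, np.int64(197)), (267, np.int64(198)), (270, np.int64(162)), (273, np.int64(157)), (276, np.int64(151)), (279, np.int64(154)), (282, np.int64(170)), (285, np.int64(170)), (288, np.int64(169)), (291, np.int64(188))]
0.07 [(246, np.int64(29)), (249, np.int64(28)), (252, np.int64(28)), (255, np.int64(26)), (258, np.int64(26)), (261, np.int64(27)), (264, np.int64(28)), (267, np.int64(27)), (270, np.int64(28)), (273, np.int64(64)), (276, np.int64(108)), (279, np.int64(114)), (282, np.int64(112)), (285, np.int64(110)), (288, np.int64(125)), (291, np.int64(153))]
0.09 [(246, np.int64(40)), (249, np.int64(39)), (252, np.int64(31)), (255, np.int64(36)), (258, np.int64(82)), (261, np.int64(73)), (264, np.int64(91)), (267, np.int64(75)), (270, np.int64(59)), (273, np.int64(49)), (276, np.int64(44)), (279, np.int64(37)), (282, np.int64(28)), (285, np.int64(30)), (288, np.int64(58)), (291, np.int64(100))]
0.11 [(246, np.int64(111)), (249, np.int64(86)), (252, np.int64(34)), (255, np.int64(49)), (258, np.int64(102)), (261, np.int64(128)), (264, np.int64(143)), (267, np.int64(141)), (270, np.int64(159)), (273, np.int64(180)), (276, np.int64(177)), (279, np.int64(164)), (282, np.int64(156)), (285, np.int64(147)), (288, np.int64(133)), (291, np.int64(120))]
```

Call:
jog_arm --targets '[[[-0.016,0,0,0,-1],[-0.032,0,0,0,-1],[-0.046,0,0,0,-1],[-0.056,0,0,0,-1],[-0.06,0,0,0,-1]]]'

```text
clock: 40.9
eef_pos: [0.6005, -0.0473, 0.2297]
tool_rot: [[-0.994, -0.111, 0.001], [-0.111, 0.994, -0.0], [-0.001, -0.0, -1.0]]
contact_force: [-0.3, -0.2, -0.1]
grip_width: 0.0008
grip_force: 0.2
```

Call:
jog_arm --targets '[[[-0.003,0,0,0,-1],[-0.006,0,0,0,-1],[-0.006,0,0,0,-1]]]'

```text
clock: 41.15
eef_pos: [0.6016, -0.0472, 0.2294]
tool_rot: [[-0.994, -0.111, -0.004], [-0.111, 0.994, 0.0], [0.004, 0.001, -1.0]]
contact_force: [-6.4, -1.4, 2.4]
grip_width: 0.0004
grip_force: 3.1
```

Call:
jog_arm --targets '[[[-0.003,0,0,0,-1],[-0.004,0,0,0,-1],[-0.004,0,0,0,-1]]]'

```text
clock: 41.4
eef_pos: [0.6024, -0.0472, 0.2293]
tool_rot: [[-0.994, -0.112, -0.008], [-0.112, 0.994, 0.0], [0.008, 0.001, -1.0]]
contact_force: [-12.3, -2.5, 7.1]
grip_width: 0.0003
grip_force: 6.4
```

The force has built to 12 N at the expected position, so the bar is at its stop. I'll back off, rise and check.

Call:
jog_arm --targets '[[[0.02,0,0,0,-1],[0.06,0,0,0,-1],[0.06,0,0,0,-1],[0.06,0,-0.08,0,-1],[0.06,0,-0.16,0,-1]]]'

```text
clock: 41.82
eef_pos: [0.5743, -0.0502, 0.3085]
tool_rot: [[-0.994, -0.111, -0.005], [-0.111, 0.994, 0.002], [0.005, 0.002, -1.0]]
contact_force: [1.4, -0.7, 0.3]
grip_width: 0.0004
grip_force: 0.0
```

Call:
jog_arm --targets '[[[0.04,0.1,-0.15,0,-1],[0.08,0.2,-0.15,0,-1],[0.1,0.3,-0.15,0,-1],[0.1,0.3,-0.15,0,-1],[0.1,0.3,-0.15,0,-1]]]'

```text
clock: 42.23
eef_pos: [0.5069, 0.0968, 0.3868]
tool_rot: [[-0.994, -0.113, 0.002], [-0.113, 0.994, 0.002], [-0.003, 0.002, -1.0]]
contact_force: [1.0, -0.1, -0.6]
grip_width: -0.0
grip_force: 0.0
```

Call:
jog_arm --targets '[[[0.05,0.3,0,0,-1],[0.05,0.3,0,0,-1],[0.05,0.3,0,0,-1],[0.05,0.3,0,0,-1],[0.05,0.3,0,0,-1]]]'

```text
clock: 42.65
eef_pos: [0.4655, 0.2439, 0.3851]
tool_rot: [[-0.993, -0.116, 0.0], [-0.116, 0.993, 0.002], [-0.001, 0.002, -1.0]]
contact_force: [0.1, -0.2, -0.5]
grip_width: 0.0006
grip_force: 0.0
```

```bash
python3 -c "
from m import *
from path import *
st();s=snap('top','t30.png');q=snap('scene','s30.png')
def prof(s,z,R):
  g=cv2.cvtColor(s['pixels'],cv2.COLOR_RGB2GRAY).astype(np.float32)
  for rr in R:
    T=np.arange(262,292,2);uv=np.array([proj(s,[pin[0]+rr*np.cos(np.radians(t)),pin[1]+rr*np.sin(np.radians(t)),z]) for t in T],np.float32)
    print(rr,list(zip(T.tolist(),cv2.remap(g,uv[:,0][None],uv[:,1][None],1)[0].astype(int).tolist())))
prof(s,.069,(.08,.14,.19));prof(q,.069,(.14,.19))
scw();topw()
h=cv2.cvtColor(q['pixels'],cv2.COLOR_RGB2HSV);a=cv2.imread('pics/s24.png');b=cv2.imread('pics/s30.png')
d=cv2.absdiff(a,b).max(2);
for n,(x0,x1,y0,y1) in {'phone':(450,525,232,290),'bottle':(400,432,258,312),'stand':(412,450,160,220)}.items(): print(n,(d[y0:y1,x0:x1]>40).sum())
"
```

```text
42.65 [0.4655 0.2439 0.3851] 
 [[-0.9933 -0.1157  0.0004]
 [-0.1157  0.9933  0.0023]
 [-0.0006  0.0022 -1.    ]] [ 0.0976 -0.1942 -0.5081] 0.0005907985075262017 0.0 [ 0.3362  0.3592  1.5552  0.0022  1.2261 -1.3514]
0.08 [(262, 186), (264, 186), (266, 185), (268, 175), (270, 176), (272, 203), (274, 219), (276, 220), (278, 218), (280, 202), (282, 167), (284, 152), (286, 171), (288, 180), (290, 179)]
0.14 [(262, 183), (264, 183), (266, 181), (268, 183), (270, 183), (272, 174), (274, 197), (276, 220), (278, 213), (280, 160), (282, 164), (284, 176), (286, 177), (288, 176), (290, 180)]
0.19 [(262, 180), (264, 180), (266, 182), (268, 180), (270, 179), (272, 182), (274, 172), (276, 217), (278, 208), (280, 138), (282, 173), (284, 173), (286, 174), (288, 177), (290, 177)]
0.14 [(262, 163), (264, 163), (266, 164), (268, 164), (270, 165), (272, 168), (274, 184), (276, 198), (278, 197), (280, 170), (282, 133), (284, 120), (286, 105), (288, 101), (290, 106)]
0.19 [(262, 164), (264, 162), (266, 161), (268, 162), (270, 163), (272, 163), (274, 170), (276, 195), (278, 193), (280, 144), (282, 120), (284, 104), (286, 100), (288, 129), (290, 161)]
scene [391  88  33  10 103] [404.6  92.8]
scene [147 235  19  36 447] [154.9 254.7]
scene [118 243  11  13  98] [122.5 249.8]
scene [123 265   8  10  50] [125.8 270. ]
scene [ 158  366   45   44 1069] [180.2 387.5]
top 6 [470.5 236. ] [ 0.6062 -0.3243]
top 18 [489.  255.5] [ 0.5613 -0.3666]
top 205 [451.5 276.9] [ 0.5111 -0.279 ]
top 13 [432. 281.] [ 0.5013 -0.2338]
top 39 [475.1 276.9] [ 0.5117 -0.3335]
top 130 [451.2 303.3] [ 0.4508 -0.2775]
top 15 [432. 305.] [ 0.4465 -0.2333]
top 81 [477.  303.7] [ 0.4504 -0.3369]
top 15 [467. 319.] [ 0.4154 -0.3133]
top 9 [480. 319.] [ 0.4156 -0.3431]
phone 462
bottle 180
stand 87
```

The bar lies at about 277°, home. Weight5 appears shifted by a few mm, though, at scene (124,270) to (125.8,270), so I'll measure it closely with the wrist camera.

Call:
jog_arm --targets '[[[-0.033,-0.394,0,0,-0.4],[-0.033,-0.394,0,0,-0.4],[-0.033,-0.394,0,0,-0.4],[-0.033,-0.394,0,0,-0.4],[-0.033,-0.394,0,0,-0.4]]]'

```text
clock: 43.27
eef_pos: [0.5055, 0.0413, 0.3849]
tool_rot: [[-0.994, -0.108, 0.001], [-0.108, 0.994, -0.001], [-0.001, -0.001, -1.0]]
contact_force: [1.0, 0.3, -0.1]
grip_width: 0.0266
grip_force: 0.0
```

Call:
jog_arm --targets '[[[-0.033,-0.394,0,0,-0.4],[-0.033,-0.394,0,0,-0.4],[-0.033,-0.394,0,0,-0.4],[-0.033,-0.394,0,0,-0.4],[-0.033,-0.394,0,0,-0.4]]]'

```text
clock: 43.68
eef_pos: [0.5431, -0.1534, 0.3848]
tool_rot: [[-0.994, -0.107, 0.001], [-0.107, 0.994, -0.001], [-0.0, -0.001, -1.0]]
contact_force: [0.7, 0.2, -0.2]
grip_width: 0.0278
grip_force: 0.0
```

Call:
jog_arm --targets '[[[-0.033,-0.394,0.16,0,-0.4],[-0.033,-0.394,0.16,0,-0.4],[-0.033,-0.394,0.16,0,-0.4],[-0.033,-0.394,0.16,0,-0.4],[-0.033,-0.394,0.16,0,-0.4]]]'

```text
clock: 44.1
eef_pos: [0.5797, -0.3417, 0.3057]
tool_rot: [[-0.994, -0.108, 0.0], [-0.108, 0.994, -0.0], [-0.0, -0.0, -1.0]]
contact_force: [1.0, -0.5, 0.1]
grip_width: 0.0278
grip_force: 0.0
```

Call:
jog_arm --targets '[[[0,0,0,0,-0.4],[0,0,0,0,-0.4],[0,0,0,0,-0.4],[0,0,0,0,-0.4]]]'

```text
clock: 44.43
eef_pos: [0.5806, -0.3376, 0.3075]
tool_rot: [[-0.994, -0.111, 0.001], [-0.111, 0.994, -0.0], [-0.001, -0.0, -1.0]]
contact_force: [0.3, 0.5, 0.3]
grip_width: 0.0278
grip_force: 0.0
```

```bash
python3 -c "
from m import *
st();s=snap('wrist','w31.png');np.savez('w31.npz',**s);print(cam(s))
for t,c,l in brass(s):
  print(t,c.round(1),[ray(s,*c,z)[:2].round(4) for z in (.0425,.036,.03,.027)])
g=cv2.cvtColor(s['pixels'],cv2.COLOR_RGB2GRAY);u,v=map(int,proj(s,[.5127,-.3456,.027]));print(u,v)
np.set_printoptions(linewidth=300)
print(g[v-22:v+24:2,u-22:u+24:2]);h=cv2.cvtColor(s['pixels'],cv2.COLOR_RGB2HSV)[:,:,1];print(h[v-22:v+24:2,u-22:u+24:2])
"
```

```text
44.4333 [ 0.5806 -0.3376  0.3075] 
 [[-0.9938 -0.1108  0.001 ]
 [-0.1108  0.9938 -0.0003]
 [-0.001  -0.0004 -1.    ]] [0.2888 0.4546 0.3275] 0.027833242965030088 0.0 [-0.6408  0.6903  1.2064  0.0004  1.2439 -2.3227]
[ 0.5093 -0.3471  0.2873]
[ 313   30   34   41 1069] [329.8  49.8] [array([ 0.4543, -0.3467]), array([ 0.4528, -0.3467]), array([ 0.4514, -0.3467]), array([ 0.4508, -0.3467])]
[ 402   36   46   51 1832] [423.9  61.1] [array([ 0.454 , -0.2876]), array([ 0.4526, -0.286 ]), array([ 0.4512, -0.2845]), array([ 0.4505, -0.2838])]
[ 381  131   55   54 2332] [408.2 157.1] [array([ 0.5127, -0.2868]), array([ 0.5128, -0.2852]), array([ 0.5129, -0.2838]), array([ 0.5129, -0.283 ])]
[314 139  22  23 405] [324.4 149.9] [array([ 0.5143, -0.3431]), array([ 0.5145, -0.343 ]), array([ 0.5146, -0.3429]), array([ 0.5147, -0.3428])]
320 146
[[163 163 163 162 162 163 163 162 162 162 163 162 162 163 163 163 163 162 163 162 163 163 163]
 [163 164 162 163 163 162 162 163 163 164 163 163 163 162 163 162 163 163 163 163 162 162 162]
 [162 163 162 163 163 162 163 163 163 162 161 162 162 162 162 163
[... 3416 characters left out ...]
8 141 144 134  71   2   3   3   5]
 [  6   6   6   5   5   5   5   5  82 135 145 143 142 143 144 144 139 112  23   5   5   3   6]
 [  5   5   5   6   6   7   5   3  13  85 134 145 144 144 145 137 105  34   3   3   5   5   5]
 [  6   6   5   6   6   6   5   7   5   6  70 116 131 120 107  85  22   5   5   3   5   6   3]
 [  6   6   8   6   6   6   5   6   7   5   4  10  26  16   2   3   5   6   6   5   3   5   5]
 [  6   6   6   6   8   8   6   6   5   6   5   5   5   7   5   5   5   5   3   5   5   5   5]
 [  8   8   8   6   6   8   6   6   6   6   6   6   8   5   5   5   5   5   6   5   5   5   3]
 [  5   8   8   6   6   6   6   6   8   8   8   5   6   6   8   6   6   6   5   5   5   5   6]]
```

Weight5 was nudged but is flat inside its pocket, about 2–3 mm off centre against the wall. Everything is in place, so I'm handing in.

```bash
python3 -c "
from h import *
print(r.job_done())"
```

```text
the job is handed in; nothing more can be done
None
```

I handed the job in; the judge's result was not shown. Weights 2–5 are upright in their own pockets (weight1 was absent, weight5 about 2–3 mm off centre), the zero button was pressed fully down and released, the stylus is back in its stand, and the lock bar is at its stop.

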